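# Rock a warped board and wedge it steady

## Robot

A 7-joint arm with a two-finger parallel gripper is mounted at the origin on a cart in front of the work surface, level with it; the furniture and walls round the work are solid. World frame = base frame: x ahead of the robot, y to its left, z up, the work surface at z = 0. Lengths are in m, angles in degrees, forces in N, time in s.
With the tool pointing down it reaches from about 0.425 to 0.875 m from the base axis. Payload 4.7 kg.
Tool frame: the origin (TCP) lies at the very end of the fingers, on their centre line; the grasp point (between the pads) lies 19 mm behind it; z points along the fingers, y is the direction in which the jaws open and shut (so a half turn about z gives the same grasp; the last joint's range is limited). The gripper opens to 87 mm and grips with 3 to 60 N. Pads are 19 mm wide; open, the fingers measure 117 mm over their backs; the gripper's body (75 mm by 190 mm) begins 51 mm behind the grasp point.
Start: joints at [-74.765, 18.392, -4.016, 83.108, 1.295, 78.541, -3.26], TCP at [0.162, 0.63, 0.185] pointing down, gripper open.
Joint ranges: [-163.93, 163.93], [-17.29, 119.83], [-79.2, 71.16], [3.27, 140.29], [-89.18, 269.18], [5.43, 117.66], [-154.24, 154.24]. Speed limits (degrees/s): [147.25, 147.25, 180, 180, 180, 180, 180].

## Interface

Orientations are given as [roll, pitch, yaw] about the fixed x, y, z axes, in that order (R = Rz(yaw) Ry(pitch) Rx(roll)).
In Python, from cell import monitor, read_camera, camera_info, env, look_for gives the robot as it stands.
- The arm moves only by the tool servo_tool, never from a script. Its argument "commands" is one flat list of numbers, 6 for each row, row after row: the shift along the tool's x, y, z in mm, then the turn, a rotation vector about the tool's x, y, z in degrees. A call has 1 to 10 rows; each row shifts and turns the commanded pose from where the row before left it, along the tool's axes as they then stand; what a row does not reach is not made up. A row lasts 1/10 s, in which the tool goes at most 50 mm and 8.59 degrees, less where a joint would pass 70% of its speed; a pose out of reach is approached as far as the arm can. A call is refused whole if a number of a shift passes 50 or a number of a turn 8.59, either way. A call with a gripper value outside its range is refused whole. "jaw" is the finger opening in mm, from 0 to 87, set as the call begins (left out, the last holds). The fingers move at their own pace and stop on an object; "newtons" is the grip in N (left out, the last holds). Time passes only in rows, so rows that do not move let the fingers close. It gives the time, the measured TCP pose, the force and the opening at its end, in the units of the state.
- monitor.get_obs(): the state, without advancing time (a new reading comes with each control period).
- read_camera(name): name is "scene" or "top" or "wrist"; returns (picture, depth): 420x560x3 uint8, red, green, blue; 420x560 float32, m along the optical axis (not along the pixel's ray), 0 where there is no reading.
- camera_info(name): a dict with "camera_matrix" (3x3 intrinsics, pixels), "R" (3x3) and "t" (3): a world point X has camera coordinates R X + t; the wrist camera has in their place "T_tool_cam" (4x4, takes a point from camera to tool coordinates, whose origin is the TCP and whose axes are the flange's). Camera axes: x right, y down, z forward; pixel columns grow to the right and rows downward; lengths in m; the calibration is good to about 2 mm. A picture is of the moment at which its call begins: read the wrist's pose just before it. camera_info takes no time and is no camera call.
- env.sign_off(): hands the job in, once; it reports no verdict.
Trained networks look in the newest picture that a camera, given by its name, has taken for a name from the list of things; names that differ only in an ending like _2 or _b are one class to them, and where a whole thing is asked for, a point or a joint stands for the part that bears it (a point fixed in the world has none). Each returns a list of dicts, best first, with "conf" (0 to 1); they miss things now and then, are a little off and sometimes report something else, mostly with a low value. They report only what shows in the picture. A call takes as long as a camera call.
- look_for(camera, label): "box" ([left, top, width, height] in pixels, round what is visible of it).
The state is a dict: "time_s": time; "qpos": joint angles; "joint_velocities": joint speeds; "effort": joint torques, N m; "tool_pos": TCP position; "tool_rot": TCP orientation; "force": force on the tool from outside, world axes, zero at the start; "wrist_torque": the same for the moment, N m; "grip_width": finger opening in m.
Only numpy, scipy, OpenCV 4.12 (cv2) and the standard library are available. Lean on these libraries where they do the work, as an engineer would, in place of code of your own. Each camera call takes 0.05 s, during which the arm holds its last target.

## Task

The small round wooden board has warped and rocks on the table. Gently press its raised side down to feel it rock and let it come back up, then slide the thin end of the orange wedge straight in under the middle of the raised side until it bears snugly on the board, without jacking the board up or shoving it along, and let go. Finally press gently on the board above the wedge to check that it no longer rocks, back away, and leave everything else where it stands.

Things in the scene. Friction and masses are not known exactly. Their poses are not given: they have to be found in the camera images.
- board: Round dark wooden board with a pale ring near its edge, 160 mm across, 0.9 kg. Bowed: it stands on a rounded ridge (radius 8 mm) across its underside through the middle, and on one point of its rim. Origin: on its axis at the foot of the ridge, so at table height (z = 0); z is the normal of the top face, leaning 2.5 to 4.7 degrees away from the raised side. Ridge direction and bow vary
- board_top (a point): Centre of the board's top face, 22 mm above the origin. The raised side faces the robot, within 60 degrees to either side of straight toward it (-x), whatever the board's own x and y axes. Its underside edge stands 7 to 13 mm off the table. Pressing it down near the edge with 1 to 3 N rocks the board until that edge meets the table (it sinks 7 to 13 mm); released, it falls back
- board_front (a point): Point on the edge of the board's top face, 80 mm from its centre along the board's -x axis (roughly toward the robot); 22 mm above the table if the board is level, higher while the robot's side is raised
- wedge: Loose orange plastic wedge, 92 mm long (x), 36 mm wide (y), 4.5 mm high at the thin end (+x) rising evenly to 17.4 mm at the thick end (-x), 0.14 kg. Origin: centre of the underside. Near the thick end, 36 mm from the origin along -x, stands an upright grip, 20 mm long (x), 14 mm wide (y), its top 60 mm above the underside; take it across y from above
- wedge_tip (a point): Middle of the wedge's thin end, at the underside. It touches the board after 18 to 61 mm under the edge, depending on the bow; sliding it needs 1 to 2 N, and the push rises by 2 to 4 N where the wedge begins to bear; pushed on, it lifts or shoves the board. Friction keeps it in place when released
- wedge_heel (a point): Middle of the wedge's thick end, at the underside
- coffee_mug: Pink and white mug, 105 mm tall, a bystander; origin at the centre of its underside
- jam_jar: Jar of red jam, 99 mm tall, 69 mm across, a bystander; origin at the centre of its underside
- tea_carton: Flat brown carton, 64 x 99 x 17 mm, a bystander; origin at the centre of its underside
- remote: Black remote control, 163 x 48 x 19 mm, a bystander; origin at the centre of its underside
- plaster_box: Small white and blue box, 59 x 77 x 18 mm, a bystander; origin at the centre of its underside
- match_box: Small red box, 48 x 61 x 15 mm, a bystander; origin at the centre of its underside
- keys: Bunch of keys, 104 x 115 x 8 mm, a bystander; origin at the centre of its underside
- sachet_box: Small cream and brown box, 62 x 70 x 22 mm, a bystander; origin at the centre of its underside

How it is judged:
By the outcome, as a careful person would: the job done as asked, in the order asked, and still so for the second after the job is handed in, with the robot touching nothing.
It also fails if it takes over 64 s, if anything falls off the work surface, if the arm or the gripper's body presses on something with over 40 N, if the wrist force passes 120 N, or if a joint passes its speed limit or range.

## Working session

There is one attempt and no reset: what is moved stays moved. The work goes in short steps, Python scripts to look and compute and a tool call to move; the robot and the scene stay as the last step left them, time stands still between calls to the robot, and variables do not carry over. Pictures are saved under pics/ and viewed, and the job is handed in when it is done.

Besides the shell and the picture viewer there is one more tool, called after "Emit:" as name(argument=value, ...), one argument or row to a line, values as JSON. servo_tool: Moves the arm, as the interface text tells. Its arguments: {"type":"object","properties":{"commands":{"type":"array","items":{"type":"number"}},"jaw":{"type":"number"},"newtons":{"type":"number"}},"required":["commands"]}

```bash
ls; mkdir -p pics
cat > h.py <<'E'
import numpy as np, cv2
from cell import monitor, read_camera, camera_info, env, look_for
from scipy.spatial.transform import Rotation as Ro
def cloud(name,d,obs=None):
    ci=camera_info(name);K=np.array(ci["camera_matrix"])
    v,u=np.mgrid[:d.shape[0],:d.shape[1]]
    P=np.stack([(u-K[0,2])/K[0,0]*d,(v-K[1,2])/K[1,1]*d,d],-1)
    if name=="wrist":
        T=np.array(ci["T_tool_cam"]);P=P@T[:3,:3].T+T[:3,3]
        R=Ro.from_euler('xyz',obs["tool_rot"],degrees=True).as_matrix()
        return P@R.T+np.array(obs["tool_pos"])
    R=np.array(ci["R"]);t=np.array(ci["t"])
    return (P-t)@R
def save(n,p): cv2.imwrite("pics/"+n,cv2.cvtColor(p,cv2.COLOR_RGB2BGR))
E
python3 - <<'E'
from h import *
print(monitor.get_obs())
for n in ("top","scene"):
    p,d=read_camera(n);save(n+"0.png",p);np.savez("pics/%s0.npz"%n,p=p,d=d)
    for l in ("board","wedge"): print(n,l,look_for(n,l)[:2])
E
```

```text
pics
{'time_s': 0.0, 'qpos': array([-74.76616174,  18.43892131,  -4.0174716 ,  83.1747872 ,
         1.29365058,  78.54080426,  -3.26043317]), 'joint_velocities': array([-0.02112258,  0.03048536,  0.01181598,  0.01531075, -0.07720401,
        0.005677  , -0.07221318]), 'effort': array([-7.99291070e-05, -4.91314030e+01, -4.03922265e-01, -3.12512076e+01,
       -6.39229151e-02,  4.41275525e-02,  1.57086552e-04]), 'tool_pos': array([0.161801  , 0.62889345, 0.18406441]), 'tool_rot': array([-1.79890664e+02,  3.82758627e-03,  1.65577051e+02]), 'force': array([ 0.63107008, -0.22075404, -0.36566157]), 'wrist_torque': array([-0.02137501,  0.02052288,  0.03102448]), 'grip_width': 0.08696085597866077}
top board [{'box': [193.8, 178.4, 58.5, 53.6], 'conf': 0.75}]
top wedge [{'box': [298.6, 232.0, 18.7, 31.4], 'conf': 0.59}]
scene board []
scene wedge [{'box': [261.7, 240.1, 33.6, 26.1], 'conf': 0.71}]
```

View pics/top0.png

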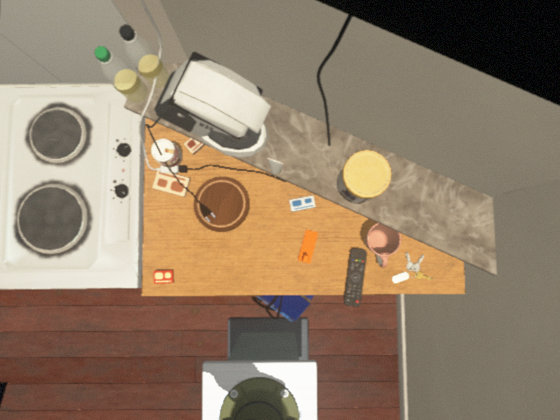

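View pics/scene0.png

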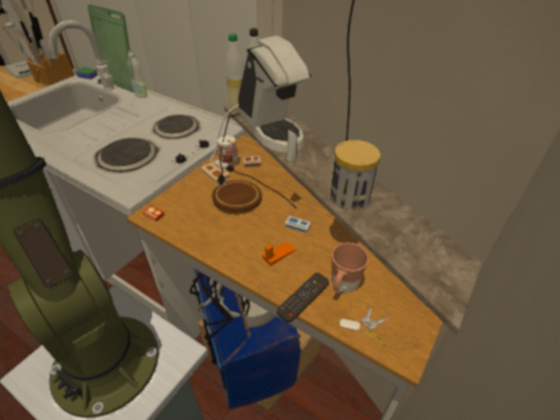

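Run:
```python
from h import *
z=np.load("pics/top0.npz");P=cloud("top",z["d"]);p=z["p"]
print(camera_info("top"))
for (x,y,w,h) in [(193,178,60,54),(296,230,24,35)]:
    q=P[y:y+h,x:x+w].reshape(-1,3);q=q[q[:,2]>.008]
    print(len(q),q.min(0),q.max(0),q.mean(0))
o=cv2.resize(p[150:290,150:350],None,fx=4,fy=4,interpolation=cv2.INTER_CUBIC);save("topz.png",o)
# table check
for uv in [(250,290),(350,300),(200,280)]: print(uv,P[uv[1],uv[0]])
for y in range(225,270,4): print([round(float(P[y,x,2])*1000) for x in range(290,325,2)])
```

```text
{'camera_matrix': array([[466.03501696,   0.        , 280.21809995],
       [  0.        , 466.03501696, 210.47846829],
       [  0.        ,   0.        ,   1.        ]]), 'R': array([[-0.00696542, -0.99996622, -0.00436401],
       [-0.99543577,  0.00734912, -0.09515046],
       [ 0.09517932,  0.00368133, -0.99545334]]), 't': array([-0.05785041,  0.57491517,  1.29125187])}
2441 [ 0.4489877  -0.0668271   0.00827374] [0.67132216 0.18561829 1.33983196] [0.59374674 0.10390337 0.03262277]
329 [ 0.42605743 -0.16622355  0.00805971] [ 0.51668007 -0.0668271   1.33983196] [ 0.46575913 -0.13638072  0.03465201]
(250, 290) [ 0.35055095  0.02570741 -0.00149869]
(350, 300) [ 0.32230105 -0.25557699  0.01607209]
(200, 280) [0.38005982 0.16713265 0.00551791]
[3, 0, 4, 1, 3, 9, -1, -2, 0, -3, 1, 1, 2, -1, 1, 2, 5, 0]
[0, 2, 1, -5, 1, -3, 3, 9, 10, 2, 4, 0, 2, 7, 3, -1, 5, -2]
[5, 1, 5, 1, 2, 1, 2, -1, 7, 11, 8, 3, 13, 11, -2, 2, 8, 2]
[0, 3, 4, 1, 6, -2, 1340, 8, 9, 9, 6, -1, 3, 8, 3, 0, -5, -1]
[-1, 2, -6, 1, 2, -1, 4, 11, 11, 6, 10, 8, 10, 3, 5, 0, 3, 5]
[4, 3, 2, 8, -1, 4, 16, 10, 11, 13, 15, 12, 11, 0, 2, 5, 1, -5]
[0, 2, -2, 0, -4, 5, 14, 9, 12, 6, 12, 11, 4, -3, 0, 2, 2, 1]
[3, 5, -5, 1, 4, 13, 13, 16, 11, 10, 12, 14, -2, 3, 0, 3, 1, 1]
[4, 3, 0, 2, 0, 16, 19, 58, 59, 62, 17, 5, -4, 3, 6, 2, 0, 2]
[3, 5, 4, 3, 3, 3, 26, 61, 65, 18, 19, 4, 2, 2, 1, 1, 3, 2]
[2, 4, -2, -1, 1, 2, -1, -3, -4, -2, 1, 5, -2, 3, 3, 1, 0, -2]
[2, 0, 2, 4, -1, -1, 2, 0, 2, -1, -1, 9, 3, -2, 3, 5, 0, -1]
```

View pics/topz.png

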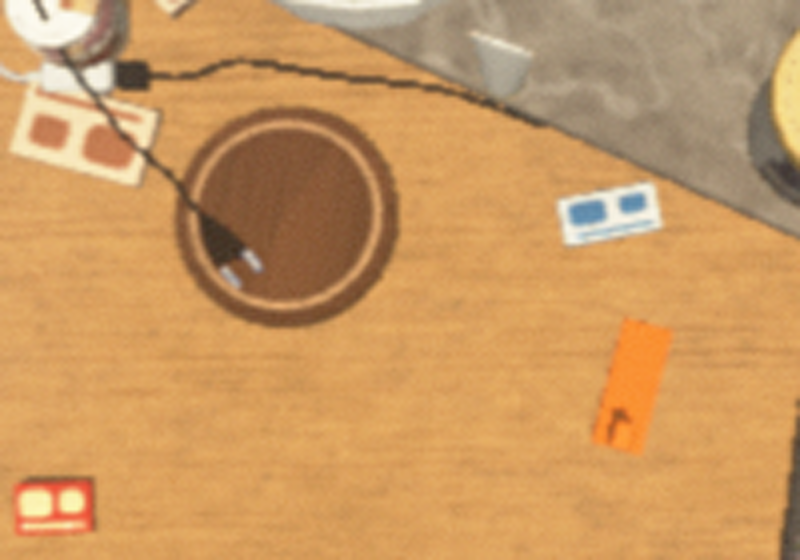

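Run:
```python
from h import *
z=np.load("pics/top0.npz");P=cloud("top",z["d"]);p=z["p"].astype(int);d=z["d"]
# wedge: orange mask
m=(p[...,0]>190)&(p[...,1]<130)&(p[...,2]<70);m[:225]=0;m[270:]=0;m[:,:290]=0;m[:,325:]=0
q=P[m];q=q[q[:,2]<.1];low=q[q[:,2]<.03];hi=q[q[:,2]>.045]
print(len(low),len(hi),hi.mean(0),low.min(0),low.max(0))
c=low[:,:2].mean(0);_,_,v=np.linalg.svd(low[:,:2]-c);print(v)
print(cv2.minAreaRect(low[:,:2].astype(np.float32)*1000))
# board: dark pixels plane
hsv=cv2.cvtColor(z["p"],cv2.COLOR_RGB2HSV)
b=np.zeros(d.shape,bool);b[170:240,185:258]=1
g=b&(P[...,2]>.012)&(P[...,2]<.06)&(hsv[...,2]<120)
Q=P[g];print(len(Q),Q.min(0),Q.max(0))
c0=np.median(Q[:,:2],0);k=np.hypot(*(Q[:,:2]-c0).T)<.075;Q=Q[k]
for i in range(4):
    A=np.c_[Q[:,:2]-c0,np.ones(len(Q))];s,*_=np.linalg.lstsq(A,Q[:,2],rcond=None);r=Q[:,2]-A@s;Q=Q[abs(r)<2.5*r.std()+.002]
print(c0,s,np.degrees(np.arctan(np.hypot(s[0],s[1]))),np.degrees(np.arctan2(s[1],s[0])),r.std())
```

```text
15 6 [ 0.4445524  -0.12635239  0.05659021] [ 4.37447673e-01 -1.36816068e-01  1.82172209e-04] [ 0.48574567 -0.11170439  0.02011467]
[[-0.96086473  0.27701798]
 [-0.27701798 -0.96086473]]
((459.6918029785156, -127.99845123291016), (23.285778045654297, 47.415122985839844), 73.29348754882812)
31 [0.52031679 0.0321699  0.01929378] [0.69387886 0.21031188 0.03201906]
[0.56477639 0.11398574] [-3.63980842e-02 -6.50978673e-05  2.66474232e-02] 2.0845397176342457 -179.89752677499854 0.002212117793424028
```

Run:
```python
from h import *
z=np.load("pics/top0.npz");P=cloud("top",z["d"]);p=z["p"].astype(int);d=z["d"]
print("plug",[(x,y,(P[y,x]*1000).round().tolist()) for x,y in [(205,209),(206,211),(202,204),(198,200),(190,191),(184,184),(175,177)]])
hsv=cv2.cvtColor(z["p"],cv2.COLOR_RGB2HSV)
print(p[245,307],p[205,230],p[225,230],p[260,250],hsv[205,230],hsv[245,307])
m=(p[...,0]-p[...,2]>140)&(p[...,1]<140)&(hsv[...,1]>200);m[:225]=0;m[270:]=0;m[:,:290]=0;m[:,325:]=0
q=P[m];q=q[(q[:,2]<.1)];low=q[q[:,2]<.024];hi=q[q[:,2]>.045]
print(m.sum(),len(low),len(hi),hi.mean(0))
# project by constant plane z=.01
print(cv2.minAreaRect(low[:,:2].astype(np.float32)*1000), cv2.fitLine(low[:,:2].astype(np.float32),cv2.DIST_L2,0,.01,.01).ravel())
b=np.zeros(d.shape,bool);b[170:240,185:258]=1
g=b&(P[...,2]>.01)&(P[...,2]<.06)&(p[...,0]<150)
Q=P[g];print(len(Q))
# outline circle in pixels
cn=max(cv2.findContours(cv2.morphologyEx((b&(p[...,0]<165)).astype(np.uint8),cv2.MORPH_OPEN,np.ones((5,5))),0,1)[0],key=cv2.contourArea)
(e,ax,an)=cv2.fitEllipse(cn);print("ell",e,ax,an)
K=camera_info("top")["camera_matrix"];R=camera_info("top")["R"];t=camera_info("top")["t"]
ray=R.T@np.array([(e[0]-K[0,2])/K[0,0],(e[1]-K[1,2])/K[1,1],1]);C=-R.T@t
X=C+ray*(.022-C[2])/ray[2];print("centre",X)
c0=X[:2];k=np.hypot(*(Q[:,:2]-c0).T)<.078;Q=Q[k]
for i in range(5):
    A=np.c_[Q[:,:2]-c0,np.ones(len(Q))];s,*_=np.linalg.lstsq(A,Q[:,2],rcond=None);r=Q[:,2]-A@s;Q=Q[abs(r)<2.5*r.std()]
print(len(Q),s,np.degrees(np.arctan(np.hypot(s[0],s[1]))),"raised dir",np.degrees(np.arctan2(s[1],s[0])),r.std())
# table offset nearby
tb=P[238:262,190:280].reshape(-1,3);tb=tb[abs(tb[:,2])<.02];print("table",np.median(tb[:,2]))
```

```text
plug [(205, 209, [573.0, 140.0, 95.0]), (206, 211, [568.0, 137.0, 92.0]), (202, 204, [587.0, 149.0, 91.0]), (198, 200, [600.0, 162.0, 80.0]), (190, 191, [625.0, 184.0, 79.0]), (184, 184, [653.0, 212.0, 24.0]), (175, 177, [663.0, 225.0, 81.0])]
[250 147  51] [139  93  57] [181 132  84] [220 164  95] [ 13 150 139] [ 14 203 250]
33 26 6 [ 0.44499427 -0.12899852  0.05865561]
((474.8349304199219, -134.8728485107422), (22.938676834106445, 85.80660247802734), 72.92185974121094) [ 0.970639   -0.24054089  0.45618045 -0.12692048]
1800
ell (220.88027954101562, 202.91244506835938) (41.86589431762695, 42.94556427001953) 83.34611511230469
centre [0.59787365 0.10680825 0.022     ]
1698 [-0.08283718 -0.00653674  0.02357214] 4.750062623947236 raised dir -175.48810092804024 0.002551294990053083
table 0.0014383471980673364
```

```bash
cat >> h.py <<'E'
def plan(pos,yaw=None,pitch_tool=0,step=40,rstep=8,o=None):
    """rows to reach pos with tool down at yaw, then tilted about tool y by pitch_tool"""
    o=o or monitor.get_obs()
    R0=Ro.from_euler('xyz',o["tool_rot"],degrees=True)
    if yaw is None: R1=R0
    else: R1=Ro.from_euler('xyz',[180,0,yaw],degrees=True)*Ro.from_rotvec([0,pitch_tool,0],degrees=True)
    rv=(R0.inv()*R1).as_rotvec(degrees=True)
    dp=(np.array(pos)-o["tool_pos"])*1000
    n=int(max(1,np.ceil(np.linalg.norm(dp)/step),np.ceil(np.linalg.norm(rv)/rstep)))
    rows=[];R=R0
    for i in range(n):
        s=R.inv().apply(dp/n);rows.append(np.r_[s,rv/n]);R=R*Ro.from_rotvec(rv/n,degrees=True)
    rows=np.array(rows);print(n,"rows");print("\n".join(",".join("%.1f"%v for v in r) for r in rows))
def st():
    o=monitor.get_obs();print("t %.2f"%o["time_s"],"pos",o["tool_pos"].round(4),"rot",o["tool_rot"].round(2),"F",o["force"].round(2),"w",round(o["grip_width"],4));return o
E
python3 - <<'E'
from h import *
print(camera_info("wrist")["T_tool_cam"])
st();plan([.42,.10,.30],180)
E
```

```text
[[-8.71171754e-04 -9.56081571e-01 -2.93099422e-01  8.02404559e-02]
 [ 9.99999391e-01 -1.03167487e-03  3.93020598e-04  2.99236379e-04]
 [-6.78143060e-04 -2.93098901e-01  9.56081887e-01 -1.99491287e-01]
 [ 0.00000000e+00  0.00000000e+00  0.00000000e+00  1.00000000e+00]]
t 0.30 pos [0.1619 0.6293 0.1848] rot [-179.96    0.    165.58] F [ 0.41  0.5  -0.42] w 0.087
16 rows
-23.9,-28.0,-7.2,-0.0,-0.0,-0.9
-23.4,-28.4,-7.2,-0.0,-0.0,-0.9
-23.0,-28.8,-7.2,-0.0,-0.0,-0.9
-22.5,-29.1,-7.2,-0.0,-0.0,-0.9
-22.1,-29.5,-7.2,-0.0,-0.0,-0.9
-21.6,-29.8,-7.2,-0.0,-0.0,-0.9
-21.1,-30.1,-7.2,-0.0,-0.0,-0.9
-20.6,-30.5,-7.2,-0.0,-0.0,-0.9
-20.2,-30.8,-7.2,-0.0,-0.0,-0.9
-19.7,-31.1,-7.2,-0.0,-0.0,-0.9
-19.2,-31.4,-7.2,-0.0,-0.0,-0.9
-18.7,-31.7,-7.2,-0.0,-0.0,-0.9
-18.2,-32.0,-7.2,-0.0,-0.0,-0.9
-17.7,-32.3,-7.2,-0.0,-0.0,-0.9
-17.2,-32.6,-7.2,-0.0,-0.0,-0.9
-16.6,-32.8,-7.2,-0.0,-0.0,-0.9
```

Emit:
servo_tool(
  commands=[-26,-28,-5,0,0,-0.9,-26,-28,-5,0,0,-0.9,-26,-28,-5,0,0,-0.9,-25,-29,-5,0,0,-0.9,-25,-29,-5,0,0,-0.9,-24,-29,-5,0,0,-0.9,-24,-30,-5,0,0,-0.9,-23,-30,-5,0,0,-0.9,-23,-30,-5,0,0,-0.9,-22,-31,-5,0,0,-0.9],
  jaw=0,
)

```text
time_s: 1.3
tool_pos: [0.3501, 0.2966, 0.2356]
tool_rot: [180.0, 0.0, 174.6]
force: [1.3, 0.6, -0.8]
grip_width: 0.015
```

Emit:
servo_tool(
  commands=[-22,-31,-5,0,0,-0.9,-21,-31,-5,0,0,-0.9,-21,-32,-5,0,0,-0.9,-20,-32,-5,0,0,-0.9,-20,-32,-5,0,0,-0.9,-19,-33,-5,0,0,-0.9,0,0,0,0,0,0,0,0,0,0,0,0],
)

```text
time_s: 2.1
tool_pos: [0.4619, 0.0999, 0.2653]
tool_rot: [179.9, 0.0, 179.8]
force: [-0.6, 1.2, -0.1]
grip_width: 0.0006
```

Run:
```python
from h import *
o=st()
p,d=read_camera("wrist");save("w1.png",p);np.savez("pics/w1.npz",p=p,d=d,pos=o["tool_pos"],rot=o["tool_rot"])
print(look_for("wrist","board")[:1])
```

```text
t 2.10 pos [0.4619 0.0999 0.2653] rot [1.7995e+02 1.0000e-02 1.7984e+02] F [-0.57  1.16 -0.11] w 0.0006
[{'box': [231.2, 211.1, 114.2, 58.1], 'conf': 0.71}]
```

View pics/w1.png

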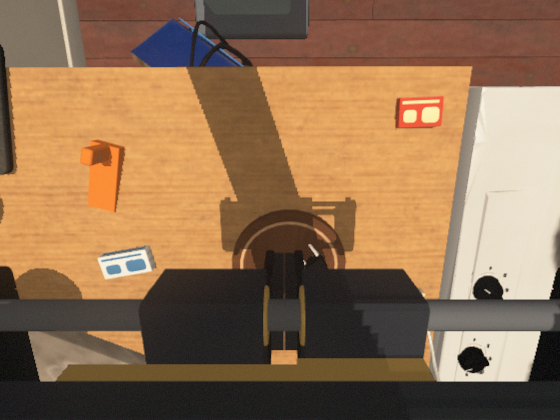

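Emit:
servo_tool(
  commands=[-33,0,-8,0,0,0,-33,0,-8,0,0,0,-33,0,-8,0,0,0,0,0,0,0,0,0,0,0,0,0,0,0],
)

```text
time_s: 2.7
tool_pos: [0.5603, 0.1017, 0.2882]
tool_rot: [-179.9, -0.1, -179.9]
force: [0.2, -0.7, 0.0]
grip_width: 0.0003
```

Run:
```python
from h import *
o=st()
p,d=read_camera("wrist");save("w2.png",p);np.savez("pics/w2.npz",p=p,d=d,pos=o["tool_pos"],rot=o["tool_rot"])
print(look_for("wrist","board")[:1],look_for("wrist","wedge")[:1])
```

```text
t 2.70 pos [0.5603 0.1017 0.2882] rot [-1.7994e+02 -1.1000e-01 -1.7993e+02] F [ 0.16 -0.73  0.02] w 0.0003
[{'box': [227.7, 133.8, 118.2, 109.9], 'conf': 0.83}] [{'box': [76.9, 55.5, 42.1, 82.8], 'conf': 0.6}]
```

View pics/w2.png

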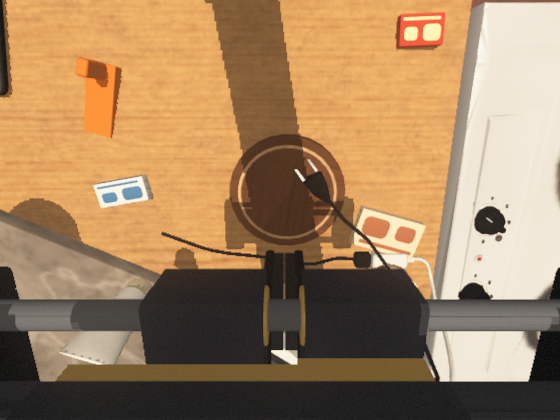

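```bash
cat > fit.py <<'E'
from h import *
def board_fit(f,cx=None):
    z=np.load(f);o=dict(tool_pos=z["pos"],tool_rot=z["rot"]);P=cloud("wrist",z["d"],o)
    c=np.array([.598,.107]) if cx is None else np.array(cx)
    rr=np.hypot(P[...,0]-c[0],P[...,1]-c[1])
    Q=P[(rr<.074)&(P[...,2]>.005)&(P[...,2]<.06)]
    for i in range(6):
        A=np.c_[Q[:,:2]-c,np.ones(len(Q))];s,*_=np.linalg.lstsq(A,Q[:,2],rcond=None);r=Q[:,2]-A@s;Q=Q[abs(r)<2.5*r.std()]
    tb=P[(rr>.10)&(rr<.15)&(P[...,0]<.56)&(abs(P[...,2])<.02)]
    At=np.c_[tb[:,:2]-c,np.ones(len(tb))];stb,*_=np.linalg.lstsq(At,tb[:,2],rcond=None)
    print("board n",len(Q),"s",s.round(4),"std",r.std().round(4),"tilt",np.degrees(np.hypot(s[0],s[1])).round(2),"dir",np.degrees(np.arctan2(s[1],s[0])).round(1),"table",stb.round(4))
    s2=s-stb;print(" minus table: tilt",np.degrees(np.hypot(s2[0],s2[1])).round(2),"dir",np.degrees(np.arctan2(s2[1],s2[0])).round(1),"zc",s2[2].round(4))
    # circle: edge between board & table by height
    return P,z,s,stb
if __name__=="__main__":
    import sys
    P,z,s,stb=board_fit(sys.argv[1])
    p=z["p"].astype(int)
    h=P[...,2]
    m=((h>.013)&(h<.05)&(np.hypot(P[...,0]-.6,P[...,1]-.107)<.095)).astype(np.uint8)
    m[250:]=0
    m=cv2.morphologyEx(cv2.medianBlur(m,5),cv2.MORPH_OPEN,np.ones((5,5)))
    cn=max(cv2.findContours(m,0,1)[0],key=cv2.contourArea)[:,0]
    E=P[cn[:,1],cn[:,0]];k=(np.arctan2(E[:,1]-.107,-(E[:,0]-.6)));E=E[abs(k)<1.8]
    from scipy.optimize import least_squares
    g=lambda v:np.hypot(E[:,0]-v[0],E[:,1]-v[1])-v[2]
    r=least_squares(g,[.6,.107,.08],loss='soft_l1',f_scale=.002);print("circle",r.x.round(4),np.std(g(r.x)))
    # plug & wedge
    m=(p[...,0]-p[...,2]>140)&(p[...,1]<150);q=P[m];q=q[(q[:,1]<0)&(q[:,2]<.1)&(q[:,2]>-.01)];hi=q[q[:,2]>.05]
    low=q[q[:,2]<.024];print("wedge n",len(q),"grip",hi.mean(0).round(4),len(hi),cv2.minAreaRect(low[:,:2].astype(np.float32)*1000))
E
python3 fit.py pics/w2.npz
python3 - <<'E'
from h import *
z=np.load("pics/w2.npz");P=cloud("wrist",z["d"],dict(tool_pos=z["pos"],tool_rot=z["rot"]))
for u,v in [(298,173),(308,165),(312,178),(320,186),(330,195),(345,210),(365,235),(380,255)]: print(u,v,P[v-1:v+2,u-1:u+2].reshape(-1,3)[np.argmax(P[v-1:v+2,u-1:u+2,2])].round(3))
E
```

```text
board n 7822 s [-0.0817 -0.0078  0.0219] std 0.0008 tilt 4.7 dir -174.6 table [ 0.0003  0.0009 -0.0002]
 minus table: tilt 4.73 dir -174.0 zc 0.0221
circle [0.5878 0.0974 0.0695] 0.01557588928545604
wedge n 1311 grip [ 0.4382 -0.1279  0.0583] 110 ((470.41522216796875, -148.5546875), (56.824562072753906, 93.02388763427734), 74.98002624511719)
298 173 [0.556 0.12  0.083]
308 165 [0.557 0.133 0.027]
312 178 [0.56  0.134 0.093]
320 186 [0.571 0.143 0.093]
330 195 [0.583 0.155 0.087]
345 210 [0.627 0.191 0.001]
365 235 [0.638 0.204 0.076]
380 255 [0.664 0.226 0.079]
```

```bash
cat > fit2.py <<'E'
from fit import *
import sys
P,z,s,stb=board_fit(sys.argv[1]);p=z["p"]
h=P[...,2];pl=s[2]+s[0]*(P[...,0]-.598)+s[1]*(P[...,1]-.107)
near=np.hypot(P[...,0]-.6,P[...,1]-.107)<.1
m=(near&(abs(h-pl)<.004)&(h>.008)).astype(np.uint8);m[252:]=0
m=cv2.morphologyEx(m,cv2.MORPH_CLOSE,np.ones((3,3)));m=cv2.morphologyEx(m,cv2.MORPH_OPEN,np.ones((3,3)))
cn=max(cv2.findContours(m,0,1)[0],key=cv2.contourArea)
hull=cv2.convexHull(cn)[:,0]
E=P[hull[:,1],hull[:,0]];E=E[abs(E[:,2]-(s[2]+s[0]*(E[:,0]-.598)+s[1]*(E[:,1]-.107)))<.005]
E=E[E[:,0]<.64]
from scipy.optimize import least_squares
g=lambda v:np.hypot(E[:,0]-v[0],E[:,1]-v[1])-v[2]
r=least_squares(g,[.6,.107,.08],loss='soft_l1',f_scale=.002);print("circle",r.x.round(4),np.abs(g(r.x)).mean().round(4),len(E))
g=lambda v:np.hypot(E[:,0]-v[0],E[:,1]-v[1])-.0798
r=least_squares(g,[.6,.107],loss='soft_l1',f_scale=.002);print("circle80",r.x.round(4),np.abs(g(r.x)).mean().round(4))
hsv=cv2.cvtColor(p,cv2.COLOR_RGB2HSV);
wm=(hsv[...,1]>215)&(hsv[...,2]>110)&(hsv[...,0]<14)&(P[...,1]<-.03)&(np.hypot(P[...,0]-.47,P[...,1]+.13)<.09) if len(sys.argv)<3 else None
if wm is not None:
    wm=cv2.morphologyEx(wm.astype(np.uint8),cv2.MORPH_OPEN,np.ones((3,3)))>0
    q=P[wm];lo=q[(q[:,2]<.022)&(q[:,2]>.002)];hi=q[q[:,2]>.055]
    print("wedge",len(lo),cv2.minAreaRect(lo[:,:2].astype(np.float32)*1000),"grip",np.median(hi,0),(hi.min(0)+hi.max(0))/2,np.ptp(hi,axis=0),cv2.minAreaRect(hi[:,:2].astype(np.float32)*1000))
    vis=p.copy();vis[wm]=[0,255,0];vis[hull[:,1],hull[:,0]]=[255,0,255];save("v.png",vis)
E
python3 fit2.py pics/w2.npz
```

```text
board n 7822 s [-0.0817 -0.0078  0.0219] std 0.0008 tilt 4.7 dir -174.6 table [ 0.0003  0.0009 -0.0002]
 minus table: tilt 4.73 dir -174.0 zc 0.0221
circle [0.5955 0.1056 0.0792] 0.0002 37
circle80 [0.5962 0.1057] 0.0004
  return _methods._mean(a, axis=axis, dtype=dtype,
  ret = um.true_divide(
Traceback (most recent call last):
  File "fit2.py", line 22, in <module>
    print("wedge",len(lo),cv2.minAreaRect(lo[:,:2].astype(np.float32)*1000),"grip",np.median(hi,0),(hi.min(0)+hi.max(0))/2,np.ptp(hi,axis=0),cv2.minAreaRect(hi[:,:2].astype(np.float32)*1000))
                                                                                                    ~~~~~~^^^
ValueError: zero-size array to reduction operation minimum which has no identity
```

Run:
```python
from h import *
o=st();plan([.5333,.099,.07],-174,-20,step=50)
```

```text
t 2.85 pos [0.5596 0.1012 0.289 ] rot [ 1.7995e+02 -4.0000e-02 -1.7994e+02] F [ 0.53  0.24 -0.08] w 0.0005
5 rows
5.2,-0.5,43.8,-0.2,-4.0,-1.2
8.3,-0.5,43.3,-0.2,-4.0,-1.2
11.3,-0.4,42.7,-0.2,-4.0,-1.2
14.3,-0.3,41.8,-0.2,-4.0,-1.2
17.2,-0.1,40.7,-0.2,-4.0,-1.2
```

Emit:
servo_tool(
  commands=[9,-0.5,20,0,-4,-1.2,10,-0.5,20,0,-4,-1.2,12,-0.4,20,0,-4,-1.2,13,-0.3,20,0,-4,-1.2,14,-0.1,20,0,-4,-1.2,13.7,0,37.6,0,0,0,13.7,0,37.6,0,0,0,10,0,28,0,0,0,0,0,0,0,0,0],
)

```text
time_s: 3.75
tool_pos: [0.5134, 0.0933, 0.0676]
tool_rot: [-178.8, 19.5, -173.7]
force: [-1.0, 0.2, -0.7]
grip_width: 0.0003
```

Run:
```python
from h import *
o=st();plan([.5333,.099,.045],-174,-20,step=50)
```

```text
t 3.75 pos [0.5134 0.0933 0.0676] rot [-178.8    19.52 -173.71] F [-0.97  0.24 -0.65] w 0.0003
1 rows
-11.7,4.0,28.1,-1.1,-0.5,0.3
```

Emit:
servo_tool(
  commands=[-8,2,12,-0.6,0,0,-4,2,13,-0.5,0,0,0,0,0,0,0,0,0,0,0,0,0,0],
)

```text
time_s: 4.15
tool_pos: [0.5377, 0.1007, 0.0539]
tool_rot: [180.0, 20.0, -173.8]
force: [-1.6, 0.1, -0.6]
grip_width: 0.0005
```

Run:
```python
from h import *
o=st();p,d=read_camera("wrist");save("w3.png",p)
o=st();plan([.5333,.099,.038],-174,-20,step=50)
```

```text
t 4.15 pos [0.5377 0.1007 0.0539] rot [ 179.97   20.03 -173.76] F [-1.57  0.12 -0.64] w 0.0005
t 4.20 pos [0.5377 0.1007 0.054 ] rot [ 179.95   20.05 -173.76] F [ 0.13  1.45 -1.23] w 0.0006
1 rows
9.7,-1.2,13.4,0.1,0.0,0.2
```

View pics/w3.png

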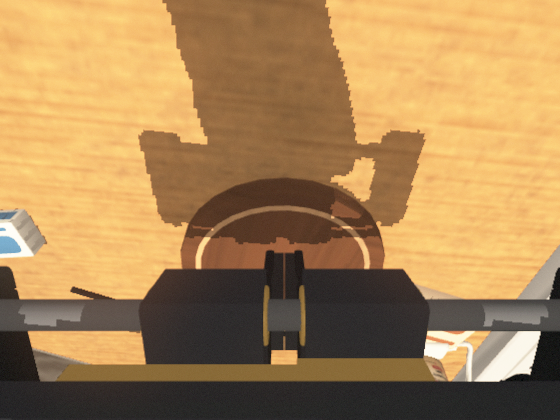

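Emit:
servo_tool(
  commands=[5,-0.6,7,0,0,0,5,-0.6,7,0,0,0,0,0,0,0,0,0,0,0,0,0,0,0],
)

```text
time_s: 4.6
tool_pos: [0.5324, 0.0983, 0.0355]
tool_rot: [-180.0, 19.9, -173.8]
force: [0.3, -0.4, 0.4]
grip_width: 0.0002
```

```bash
cat >> h.py <<'E'
def favg(n=4,cam="top"):
    F=[];T=[]
    for i in range(n):
        o=monitor.get_obs();F.append(o["force"]);T.append(o["tool_pos"]);read_camera(cam)
    print("t %.2f"%o["time_s"],"Favg",np.mean(F,0).round(2),"sd",np.std(F,0).round(2),"pos",np.mean(T,0).round(4));return np.mean(F,0)
E
python3 - <<'E'
from h import *
favg();st()
E
```

```text
t 4.75 Favg [ 0.11 -0.32  0.24] sd [0.44 0.38 0.27] pos [0.5328 0.0985 0.0359]
t 4.80 pos [0.5332 0.0985 0.0362] rot [ 180.     19.99 -173.77] F [ 0.3  -0.26  0.64] w 0.0002
```

Emit:
servo_tool(
  commands=[1,0,2.8,0,0,0,1,0,2.8,0,0,0,0.7,0,1.9,0,0,0,0,0,0,0,0,0,0,0,0,0,0,0],
)

```text
time_s: 5.3
tool_pos: [0.5329, 0.0984, 0.0278]
tool_rot: [-180.0, 20.0, -173.8]
force: [-0.2, 0.5, 0.1]
grip_width: 0.0005
```

Run:
```python
from h import *
favg();st()
```

```text
t 5.45 Favg [-0.02  0.21  0.11] sd [0.34 0.31 0.6 ] pos [0.533  0.0985 0.028 ]
t 5.50 pos [0.533  0.0985 0.0281] rot [ 179.99   19.98 -173.77] F [ 1.02 -0.68  0.06] w 0.0002
```

Emit:
servo_tool(
  commands=[0.7,0,1.9,0,0,0,0.7,0,1.9,0,0,0,0,0,0,0,0,0,0,0,0,0,0,0],
)

```text
time_s: 5.9
tool_pos: [0.5328, 0.0985, 0.0238]
tool_rot: [-180.0, 20.0, -173.8]
force: [0.6, 0.7, -0.1]
grip_width: 0.0004
```

Run:
```python
from h import *
favg(4,"wrist");p,d=read_camera("wrist");save("w4.png",p);st()
```

```text
t 6.05 Favg [-0.39 -0.49  0.16] sd [0.64 0.7  0.35] pos [0.5329 0.0985 0.0239]
t 6.15 pos [0.533  0.0985 0.024 ] rot [ 180.     19.97 -173.77] F [ 0.49 -0.43 -0.18] w 0.0007
```

View pics/w4.png

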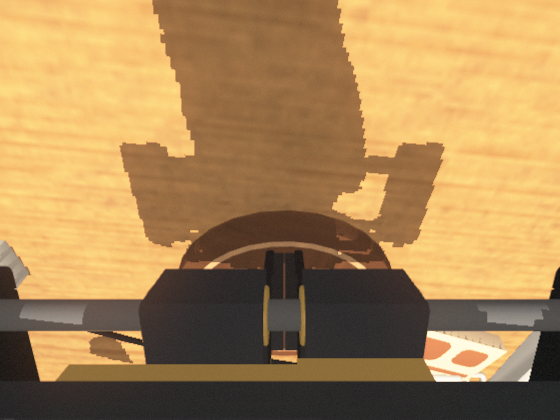

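Run:
```python
from h import *
o=st();p,d=read_camera("wrist");P=cloud("wrist",d,o)
for v in range(195,268,6): print(v,[(P[v,u]*1000).round(0).astype(int).tolist() for u in (240,284,330)])
```

```text
t 6.15 pos [0.533  0.0985 0.024 ] rot [ 180.     19.97 -173.77] F [ 0.49 -0.43 -0.18] w 0.0007
195 [[517, 69, 1], [515, 97, -1], [512, 126, -1]]
201 [[522, 69, 0], [519, 97, 0], [516, 127, 0]]
207 [[527, 69, 0], [524, 98, 0], [521, 128, 0]]
213 [[532, 69, 0], [517, 97, 16], [525, 128, 1]]
219 [[524, 71, 16], [517, 97, 21], [519, 126, 15]]
225 [[525, 71, 22], [518, 97, 26], [520, 125, 20]]
231 [[525, 72, 26], [520, 97, 29], [519, 124, 27]]
237 [[529, 72, 28], [526, 98, 28], [524, 125, 27]]
243 [[535, 72, 26], [531, 98, 27], [528, 126, 28]]
249 [[540, 72, 26], [536, 99, 27], [533, 127, 27]]
255 [[544, 72, 27], [510, 96, 59], [539, 128, 26]]
261 [[551, 72, 26], [508, 96, 66], [544, 129, 26]]
267 [[557, 73, 25], [506, 96, 71], [551, 131, 25]]
```

Emit:
servo_tool(
  commands=[0.5,0,1.4,0,0,0,0.5,0,1.4,0,0,0,0,0,0,0,0,0,0,0,0,0,0,0],
)

```text
time_s: 6.6
tool_pos: [0.5328, 0.0984, 0.0208]
tool_rot: [-180.0, 20.0, -173.8]
force: [0.9, 0.5, 0.2]
grip_width: 0.0008
```

```bash
cat >> h.py <<'E'
def edge():
    o=monitor.get_obs();p,d=read_camera("wrist");P=cloud("wrist",d,o)
    u=np.array([-.9945,-.1045]);c=np.array([.5958,.1057])
    r=(P[...,:2]-c)@u;l=(P[...,:2]-c)@np.array([-u[1],u[0]])
    m=(abs(l)<.04)&(abs(l)>.018)&(r>.055)&(r<.0755)&(P[...,2]>.008)&(P[...,2]<.04)
    Q=P[m];
    if len(Q)>20:
        A=np.c_[r[m]-.072,np.ones(m.sum())];s=np.linalg.lstsq(A,Q[:,2],rcond=None)[0]
        print("n",len(Q),"slope deg",np.degrees(np.arctan(s[0])).round(2),"z at r72",(s[1]*1000).round(1))
    return p
E
python3 - <<'E'
from h import *
favg(4,"wrist");edge();st()
E
```

```text
t 6.75 Favg [ 0.5   0.42 -0.36] sd [0.37 0.1  0.64] pos [0.5329 0.0985 0.0209]
n 2364 slope deg -17.81 z at r72 23.1
t 6.85 pos [0.533  0.0985 0.021 ] rot [ 180.     19.97 -173.77] F [-0.86  0.19  0.08] w 0.0005
```

Run:
```python
from h import *
o=st();p,d=read_camera("wrist");P=cloud("wrist",d,o)
for v in range(210,268,6): print(v,[(P[v,u]*1000).round(0).astype(int).tolist() for u in (240,284,330)])
p,d=read_camera("scene");save("s1.png",cv2.resize(p[140:260,170:330],None,fx=5,fy=5,interpolation=cv2.INTER_CUBIC))
```

```text
t 6.85 pos [0.533  0.0985 0.021 ] rot [ 180.     19.97 -173.77] F [-0.86  0.19  0.08] w 0.0005
210 [[527, 69, 0], [524, 98, 0], [522, 128, -1]]
216 [[532, 70, 0], [516, 97, 17], [526, 128, 0]]
222 [[524, 71, 17], [516, 97, 23], [518, 125, 17]]
228 [[525, 71, 21], [518, 97, 26], [519, 125, 21]]
234 [[526, 72, 26], [521, 97, 28], [519, 124, 27]]
240 [[527, 72, 29], [526, 98, 28], [523, 125, 28]]
246 [[535, 72, 26], [531, 98, 27], [528, 126, 27]]
252 [[539, 72, 27], [536, 99, 27], [533, 127, 27]]
258 [[544, 73, 27], [510, 96, 59], [539, 128, 26]]
264 [[550, 73, 26], [507, 96, 66], [544, 129, 26]]
```

View pics/s1.png

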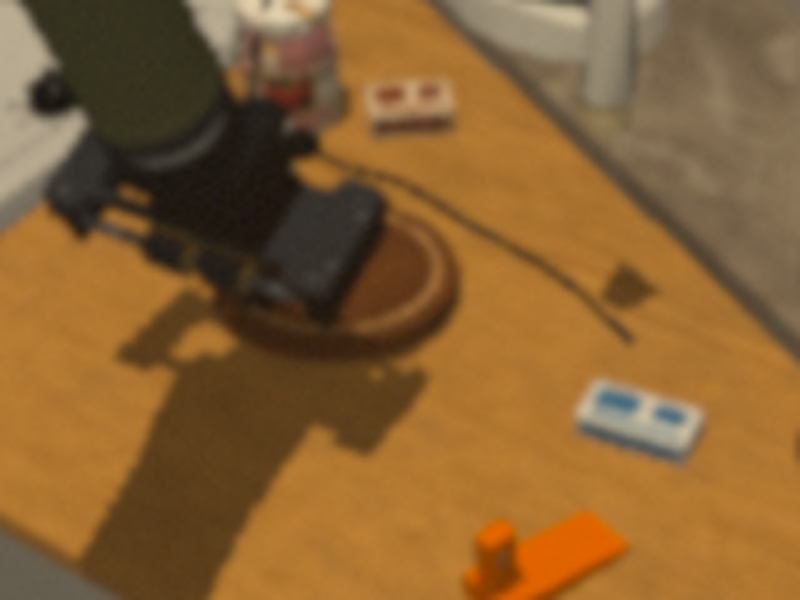

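Run:
```python
from h import *
o=st();p,d=read_camera("wrist");P=cloud("wrist",d,o)
R=Ro.from_euler('xyz',o["tool_rot"],degrees=True)
T=(P-o["tool_pos"])@R.as_matrix()
for v in range(246,300,5): print(v,[(T[v,u]*1000).round(0).astype(int).tolist() for u in (258,270,276,284,292,300)])
save("w5.png",cv2.resize(p[190:370,180:390],None,fx=3.5,fy=3.3))
```

```text
t 6.95 pos [0.533  0.0985 0.021 ] rot [ 180.     19.97 -173.77] F [ 0.44 -0.1  -0.25] w 0.0008
246 [[0, -15, -7], [0, -8, -7], [0, -5, -6], [0, 0, -6], [0, 5, -8], [0, 10, -6]]
251 [[-4, -16, -5], [10, -7, -38], [-4, -5, -5], [-4, 0, -5], [-4, 5, -5], [11, 8, -39]]
256 [[-9, -16, -2], [11, -7, -45], [9, -4, -41], [9, 0, -42], [9, 4, -42], [10, 8, -44]]
261 [[-12, -16, -2], [11, -6, -51], [9, -4, -48], [10, 0, -49], [9, 4, -47], [11, 8, -51]]
266 [[-17, -16, 2], [11, -6, -57], [9, -4, -53], [9, 0, -53], [9, 4, -52], [10, 7, -55]]
271 [[37, -7, -114], [11, -6, -61], [10, -3, -59], [9, 0, -57], [9, 4, -58], [11, 7, -61]]
276 [[37, -7, -116], [11, -6, -66], [9, -3, -62], [6, 0, -57], [9, 4, -62], [11, 7, -66]]
281 [[37, -7, -120], [9, -6, -66], [9, -3, -66], [4, 0, -58], [9, 4, -67], [10, 7, -70]]
286 [[37, -6, -122], [11, -6, -74], [9, -3, -71], [80, 0, -199], [9, 3, -72], [36, 4, -119]]
291 [[37, -6, -123], [10, -5, -77], [9, -3, -75], [0, 0, -59], [9, 3, -75], [35, 4, -121]]
296 [[37, -6, -127], [10, -5, -81], [9, -3, -79], [-2, 0, -60], [9, 3, -79], [35, 4, -123]]
```

View pics/w5.png

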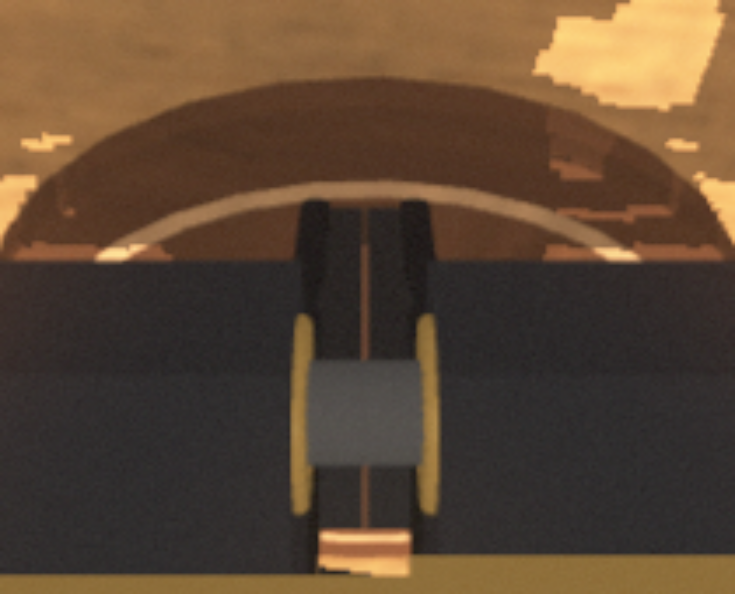

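Run:
```python
from h import *
ci=camera_info("wrist");K=ci["camera_matrix"];T=np.linalg.inv(ci["T_tool_cam"]);print(K)
for x in (10,0,-10):
  for z in (-60,-38,-19,0):
    c=T@np.array([x/1000,-.007,z/1000,1]);uv=K@c[:3];print(x,z,(uv[:2]/uv[2]).round())
```

```text
[[348.48159511   0.         283.79895965]
 [  0.         348.48159511 211.86968125]
 [  0.           0.           1.        ]]
10 -60 [268. 272.]
10 -38 [270. 251.]
10 -19 [271. 238.]
10 0 [272. 226.]
0 -60 [268. 292.]
0 -38 [270. 270.]
0 -19 [271. 254.]
0 0 [272. 242.]
-10 -60 [268. 311.]
-10 -38 [270. 287.]
-10 -19 [271. 270.]
-10 0 [272. 257.]
```

Emit:
servo_tool(
  commands=[-10,0,-28,0,0,0,-10,0,-28,0,0,0,0,0,0,0,0,0,0,0,0,0,0,0],
  jaw=40,
)

```text
time_s: 7.4
tool_pos: [0.533, 0.0987, 0.081]
tool_rot: [179.9, 20.0, -173.8]
force: [-1.0, -0.2, -0.5]
grip_width: 0.0244
```

Run:
```python
from h import *
o=st();p,d=read_camera("wrist");P=cloud("wrist",d,o)
R=Ro.from_euler('xyz',o["tool_rot"],degrees=True)
T=(P-o["tool_pos"])@R.as_matrix()
for v in range(215,290,5): print(v,[(T[v,u]*1000).round(0).astype(int).tolist() for u in (220,225,230,235,240)])
save("w6.png",p)
```

```text
t 7.40 pos [0.533  0.0987 0.081 ] rot [ 179.94   20.04 -173.79] F [-1.02 -0.24 -0.5 ] w 0.0244
215 [[-2, -50, 59], [-2, -46, 61], [-2, -42, 60], [-2, -38, 60], [-2, -34, 59]]
220 [[-6, -50, 60], [-7, -46, 63], [-7, -42, 62], [-7, -39, 63], [-7, -35, 62]]
225 [[-12, -51, 65], [-11, -47, 64], [-11, -43, 64], [-12, -39, 65], [-11, -35, 64]]
230 [[-17, -52, 67], [-16, -47, 66], [-17, -44, 67], [-16, -39, 66], [-17, -35, 66]]
235 [[-22, -52, 68], [-22, -48, 70], [-22, -44, 70], [-22, -40, 70], [-22, -36, 68]]
240 [[-27, -53, 72], [-28, -49, 72], [-27, -45, 72], [-27, -41, 72], [-27, -36, 70]]
245 [[-33, -54, 74], [-33, -50, 74], [-33, -45, 74], [-33, -41, 74], [-33, -37, 74]]
250 [[-39, -55, 77], [-39, -50, 77], [-38, -46, 76], [-38, -42, 76], [-39, -38, 77]]
255 [[-44, -55, 79], [-44, -51, 79], [-44, -47, 79], [-44, -42, 79], [11, -21, -44]]
260 [[-51, -56, 82], [-51, -52, 84], [-51, -48, 83], [-51, -43, 83], [11, -21, -50]]
265 [[-56, -57, 84], [-57, -53, 85], [-56, -48, 85], [-57, -44, 85], [10, -20, -54]]
270 [[37, -17, -113], [-63, -53, 88], [-63, -49, 88], [10, -22, -59], [10, -19, -59]]
275 [[36, -17, -114], [-70, -54, 91], [-70, -50, 92], [11, -21, -65], [11, -19, -65]]
280 [[35, -17, -115], [-77, -55, 96], [11, -22, -70], [11, -20, -70], [11, -18, -69]]
285 [[35, -17, -118], [11, -24, -73], [11, -22, -73], [11, -20, -74], [10, -18, -73]]
```

View pics/w6.png

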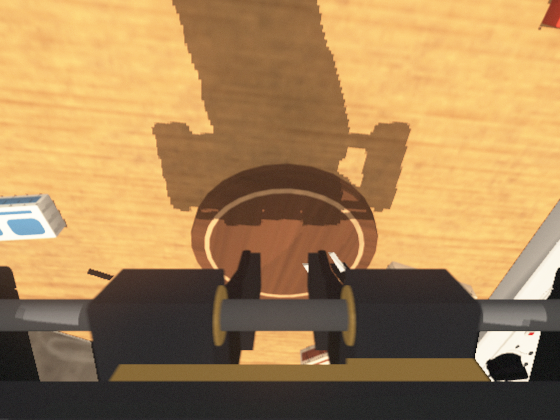

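Run:
```python
from h import *
o=st();plan([.5463,.1004,.02],-174,-20,step=25)
```

```text
t 7.45 pos [0.5321 0.0984 0.0799] rot [ 179.99   19.92 -173.78] F [-0.43 -0.11 -0.06] w 0.0289
3 rows
2.3,0.2,20.4,0.0,-0.0,0.1
2.3,0.2,20.4,0.0,-0.0,0.1
2.3,0.2,20.4,0.0,-0.0,0.1
```

Emit:
servo_tool(
  commands=[0,0,0,0,0,0,0,0,0,0,0,0,0,0,0,0,0,0,0,0,0,0,0,0,2.3,0.2,20.4,0,0,0,2.3,0.2,20.4,0,0,0,2.3,0.2,20.4,0,0,0,0,0,0,0,0,0],
  jaw=0,
)

```text
time_s: 8.25
tool_pos: [0.5448, 0.0996, 0.0177]
tool_rot: [-179.9, 19.7, -173.7]
force: [0.6, -0.4, -0.5]
grip_width: 0.0005
```

Run:
```python
from h import *
favg(3,"wrist");o=st();p,d=read_camera("wrist");P=cloud("wrist",d,o);save("w7.png",p)
for v in range(222,268,6): print(v,[(P[v,u]*1000).round(0).astype(int).tolist() for u in (240,272,284,330)])
```

```text
t 8.35 Favg [ 0.38 -0.32 -0.17] sd [0.17 0.16 0.74] pos [0.5457 0.1    0.0191]
t 8.40 pos [0.5472 0.1007 0.0212] rot [ 180.     20.   -173.77] F [-0.16 -0.81 -0.29] w 0.0004
222 [[531, 74, 26], [527, 92, 28], [527, 99, 27], [525, 125, 27]]
228 [[535, 74, 27], [532, 92, 27], [532, 99, 27], [529, 126, 26]]
234 [[539, 74, 27], [537, 93, 27], [536, 100, 27], [533, 126, 27]]
240 [[544, 74, 26], [542, 93, 27], [542, 100, 26], [538, 127, 26]]
246 [[549, 74, 26], [547, 94, 26], [546, 101, 27], [544, 128, 26]]
252 [[555, 75, 26], [525, 92, 55], [552, 101, 26], [549, 129, 25]]
258 [[560, 75, 25], [522, 92, 62], [524, 98, 59], [554, 130, 25]]
264 [[566, 75, 25], [520, 92, 68], [521, 98, 66], [559, 131, 26]]
```

View pics/w7.png

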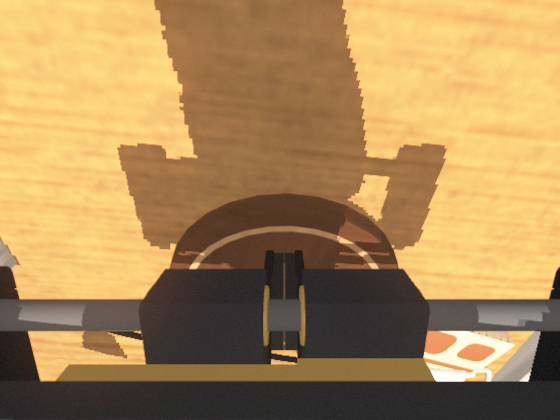

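Emit:
servo_tool(
  commands=[2,0,5.6,0,0,0,2,0,5.6,0,0,0,2,0,5.6,0,0,0,2,0,5.6,0,0,0,0,0,0,0,0,0,0,0,0,0,0,0],
)

```text
time_s: 9.05
tool_pos: [0.547, 0.1006, -0.0034]
tool_rot: [-180.0, 19.9, -173.8]
force: [0.2, -0.3, -0.2]
grip_width: 0.0001
```

Run:
```python
from h import *
favg(4,"wrist");o=st();p,d=read_camera("wrist");P=cloud("wrist",d,o)
for v in range(210,268,6): print(v,[(P[v,u]*1000).round(0).astype(int).tolist() for u in (240,272,284,330)])
```

```text
t 9.20 Favg [0.34 0.43 0.02] sd [0.44 0.59 0.2 ] pos [ 0.547   0.1006 -0.0033]
t 9.25 pos [ 0.547   0.1006 -0.0032] rot [ 180.     19.97 -173.77] F [-0.53 -1.48 -0.13] w 0.0005
210 [[404, 85, 157], [521, 91, 0], [521, 98, 0], [518, 124, 0]]
216 [[528, 73, 0], [525, 92, 1], [525, 98, 0], [522, 124, 1]]
222 [[532, 74, 0], [518, 91, 15], [517, 97, 16], [526, 125, 0]]
228 [[522, 75, 17], [518, 91, 19], [517, 97, 21], [518, 122, 16]]
234 [[523, 75, 21], [518, 92, 25], [517, 98, 25], [518, 121, 20]]
240 [[523, 76, 25], [519, 92, 28], [519, 98, 27], [518, 121, 26]]
246 [[525, 76, 27], [523, 92, 28], [523, 98, 27], [520, 121, 28]]
252 [[530, 76, 27], [524, 92, 31], [527, 99, 27], [525, 122, 27]]
258 [[534, 76, 27], [522, 92, 37], [524, 98, 35], [528, 122, 28]]
264 [[539, 76, 26], [520, 92, 43], [521, 98, 41], [533, 124, 27]]
```

Emit:
servo_tool(
  commands=[0.7,0,1.9,0,0,0,0.7,0,1.9,0,0,0,0.7,0,1.9,0,0,0,0,0,0,0,0,0,0,0,0,0,0,0],
)

```text
time_s: 9.8
tool_pos: [0.5469, 0.1007, -0.0094]
tool_rot: [-180.0, 20.0, -173.8]
force: [-2.0, 0.2, 1.9]
grip_width: 0.0006
```

Run:
```python
from h import *
favg(4,"wrist");o=st();p,d=read_camera("wrist");P=cloud("wrist",d,o)
for v in range(222,268,6): print(v,[(P[v,u]*1000).round(0).astype(int).tolist() for u in (240,272,284,330)])
```

```text
t 9.95 Favg [-1.41  0.36  1.72] sd [0.41 0.37 0.45] pos [ 0.5469  0.1007 -0.0094]
t 10.00 pos [ 0.5469  0.1006 -0.0093] rot [ 180.     19.96 -173.77] F [-1.53  0.29  2.56] w 0.0003
222 [[527, 74, -1], [516, 91, 11], [515, 97, 11], [522, 124, -1]]
228 [[522, 75, 11], [516, 91, 15], [515, 97, 16], [517, 122, 11]]
234 [[521, 76, 16], [517, 92, 19], [516, 97, 20], [517, 121, 16]]
240 [[522, 76, 21], [519, 92, 21], [518, 98, 22], [517, 121, 20]]
246 [[524, 76, 22], [523, 92, 22], [522, 98, 22], [519, 121, 22]]
252 [[528, 76, 22], [524, 92, 25], [525, 98, 23], [523, 122, 22]]
258 [[533, 76, 21], [522, 92, 31], [523, 98, 29], [528, 123, 22]]
264 [[536, 77, 22], [520, 92, 37], [520, 98, 36], [531, 123, 23]]
```

Emit:
servo_tool(
  commands=[1.1,0,1.8,0,0,0,1.1,0,1.8,0,0,0,0,0,0,0,0,0,0,0,0,0,0,0],
)

```text
time_s: 10.45
tool_pos: [0.5461, 0.1006, -0.0136]
tool_rot: [-180.0, 20.0, -173.8]
force: [-1.4, 0.2, 2.5]
grip_width: 0.0009
```

Run:
```python
from h import *
favg(4,"wrist");o=st();p,d=read_camera("wrist");P=cloud("wrist",d,o)
for v in range(222,268,6): print(v,[(P[v,u]*1000).round(0).astype(int).tolist() for u in (240,272,284,330)])
```

```text
t 10.60 Favg [-1.13  0.18  1.72] sd [0.34 0.26 0.63] pos [ 0.5461  0.1006 -0.0135]
t 10.65 pos [ 0.5461  0.1005 -0.0135] rot [ 180.     19.96 -173.77] F [-1.94 -0.43  1.01] w 0.0005
222 [[523, 74, -1], [516, 91, 5], [514, 97, 7], [517, 123, 0]]
228 [[521, 75, 7], [516, 91, 11], [515, 97, 12], [516, 121, 7]]
234 [[521, 75, 11], [516, 91, 16], [516, 97, 15], [516, 121, 11]]
240 [[521, 76, 17], [518, 92, 18], [517, 98, 18], [516, 120, 17]]
246 [[523, 76, 18], [522, 92, 18], [521, 98, 18], [518, 121, 18]]
252 [[528, 76, 17], [523, 92, 21], [525, 98, 18], [523, 122, 17]]
258 [[531, 76, 19], [521, 92, 27], [523, 98, 24], [526, 122, 18]]
264 [[536, 77, 18], [518, 92, 34], [521, 98, 30], [531, 123, 18]]
```

Emit:
servo_tool(
  commands=[0.8,0,1.4,0,0,0,0.7,0,1,0,0,0,0,0,0,0,0,0,0,0,0,0,0,0],
)

```text
time_s: 11.1
tool_pos: [0.5459, 0.1005, -0.0157]
tool_rot: [180.0, 20.0, -173.8]
force: [-4.7, -0.8, 9.5]
grip_width: 0.0006
```

Run:
```python
from h import *
favg(3,"wrist");o=st();p,d=read_camera("wrist");P=cloud("wrist",d,o)
for v in range(222,268,6): print(v,[(P[v,u]*1000).round(0).astype(int).tolist() for u in (240,272,284,330)])
```

```text
t 11.20 Favg [-4.51 -0.69  8.94] sd [0.28 0.11 0.39] pos [ 0.5459  0.1006 -0.0156]
t 11.25 pos [ 0.5459  0.1006 -0.0156] rot [ 179.97   20.   -173.78] F [-4.84 -0.72  8.67] w 0.0004
222 [[520, 75, 0], [516, 91, 3], [515, 97, 4], [515, 122, 0]]
228 [[521, 75, 4], [515, 91, 9], [516, 97, 8], [517, 122, 4]]
234 [[520, 76, 10], [516, 91, 13], [515, 97, 14], [516, 121, 10]]
240 [[520, 76, 14], [518, 92, 15], [517, 98, 15], [516, 121, 14]]
246 [[523, 76, 16], [522, 92, 16], [521, 98, 16], [519, 121, 15]]
252 [[526, 76, 17], [523, 92, 18], [524, 98, 17], [522, 122, 16]]
258 [[532, 76, 16], [520, 92, 25], [523, 98, 22], [527, 122, 16]]
264 [[534, 77, 17], [518, 92, 32], [520, 98, 29], [530, 123, 17]]
```

Emit:
servo_tool(
  commands=[-0.9,0,-1.4,0,0,0,-1,0,-1.8,0,0,0,-1.1,0,-2.8,0,0,0,-1.5,0,-3.8,0,0,0,-1.5,0,-3.8,0,0,0,-1.5,0,-3.8,0,0,0,-3.4,0,-9.4,0,0,0,0,0,0,0,0,0],
)

```text
time_s: 12.1
tool_pos: [0.5476, 0.101, 0.0143]
tool_rot: [179.9, 20.1, -173.8]
force: [-0.3, 0.6, 0.3]
grip_width: 0.0004
```

Run:
```python
from h import *
o=st();plan([.45,.06,.12],-174,0,step=40);plan([.40,-.05,.12],166,0,step=50)
```

```text
t 12.10 pos [0.5476 0.101  0.0143] rot [ 179.94   20.1  -173.78] F [-0.29  0.57  0.26] w 0.0004
4 rows
14.8,-7.5,-33.5,0.0,5.0,0.1
17.6,-7.5,-32.1,0.0,5.0,0.1
20.4,-7.6,-30.5,0.0,5.0,0.1
22.9,-7.6,-28.6,0.0,5.0,0.1
5 rows
23.4,-26.8,-31.1,0.7,4.0,4.0
23.5,-28.8,-29.1,0.7,4.0,4.0
23.4,-30.8,-27.1,0.7,4.0,4.0
23.0,-32.8,-25.1,0.7,4.0,4.0
22.3,-34.6,-23.1,0.7,4.0,4.0
```

Run:
```python
from h import *
plan([.46,-.12,.22],166,0,step=45)
```

```text
7 rows
4.8,-30.0,-33.1,0.5,2.8,2.9
4.9,-30.5,-32.6,0.5,2.8,2.9
5.0,-31.1,-32.0,0.5,2.8,2.9
5.0,-31.6,-31.5,0.5,2.8,2.9
5.0,-32.1,-31.0,0.5,2.8,2.9
4.9,-32.7,-30.4,0.5,2.8,2.9
4.7,-33.2,-29.9,0.5,2.8,2.9
```

Emit:
servo_tool(
  commands=[10,-20,-33,0.5,2.8,2.9,8,-30,-33,0.5,2.8,2.9,5,-31,-32,0.5,2.8,2.9,4,-32,-31,0.5,2.8,2.9,3,-33,-31,0.5,2.8,2.9,2,-36,-30,0.5,2.8,2.9,2,-39,-29,0.5,2.8,2.9,0,0,0,0,0,0,0,0,0,0,0,0],
  jaw=60,
)

```text
time_s: 13.0
tool_pos: [0.4567, -0.1225, 0.2153]
tool_rot: [179.8, 0.2, 165.6]
force: [0.5, 1.0, -0.6]
grip_width: 0.058
```

Run:
```python
from h import *
o=st()
p,d=read_camera("wrist");save("w8.png",p);np.savez("pics/w8.npz",p=p,d=d,pos=o["tool_pos"],rot=o["tool_rot"])
```

```text
t 13.00 pos [ 0.4567 -0.1225  0.2153] rot [179.85   0.2  165.62] F [ 0.53  0.99 -0.58] w 0.058
```

View pics/w8.png

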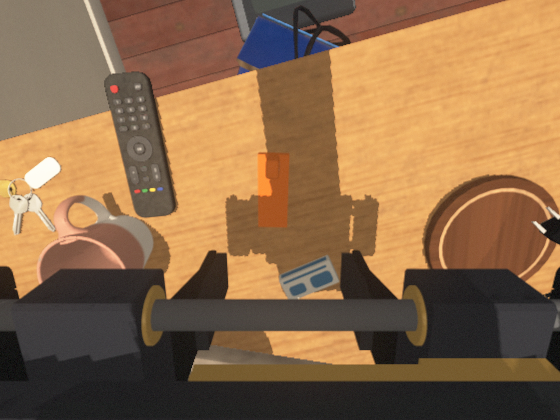

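Run:
```python
from h import *
z=np.load("pics/w8.npz");P=cloud("wrist",z["d"],dict(tool_pos=z["pos"],tool_rot=z["rot"]));p=z["p"]
hsv=cv2.cvtColor(p,cv2.COLOR_RGB2HSV);print(hsv[200,272],hsv[160,270],hsv[200,310],hsv[100,200])
m=np.zeros(p.shape[:2],bool);m[140:240,245:300]=1
m&=(hsv[...,0]<12)&(hsv[...,1]>225)
m=cv2.morphologyEx(m.astype(np.uint8),cv2.MORPH_OPEN,np.ones((3,3)))>0
q=P[m];lo=q[(q[:,2]<.025)];hi=q[q[:,2]>.055]
print(m.sum(),len(lo),len(hi))
r=cv2.minAreaRect(lo[:,:2].astype(np.float32)*1000);print(r);print(cv2.boxPoints(r))
print("grip",cv2.minAreaRect(hi[:,:2].astype(np.float32)*1000),hi.mean(0),np.median(hi[:,2]))
vis=p.copy();vis[m]=[0,255,0];save("v8.png",cv2.resize(vis[130:250,220:340],None,fx=4,fy=4))
```

```text
[ 11 202 167] [ 12 207 158] [ 14 148 124] [ 15 145 225]
0 0 0
((0.0, 0.0), (0.0, 0.0), 0.0)
[[0. 0.]
 [0. 0.]
 [0. 0.]
 [0. 0.]]
grip ((0.0, 0.0), (0.0, 0.0), 0.0) [nan nan nan] nan<stdin>:10: RuntimeWarning: Mean of empty slice.
  ret = um.true_divide(
  return _methods._mean(a, axis=axis, dtype=dtype,
  ret = ret.dtype.type(ret / rcount)
```

View pics/v8.png

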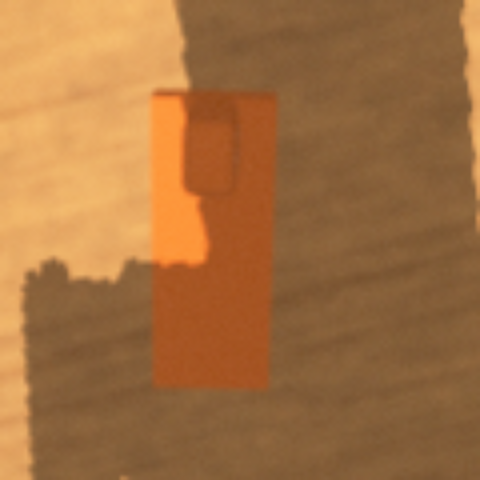

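Run:
```python
from h import *
z=np.load("pics/w8.npz");P=cloud("wrist",z["d"],dict(tool_pos=z["pos"],tool_rot=z["rot"]));p=z["p"]
hsv=cv2.cvtColor(p,cv2.COLOR_RGB2HSV)
m=np.zeros(p.shape[:2],bool);m[140:240,245:300]=1
m&=(hsv[...,1]>180)
m=cv2.morphologyEx(m.astype(np.uint8),cv2.MORPH_OPEN,np.ones((3,3)))>0
q=P[m];lo=q[(q[:,2]<.022)];hi=q[q[:,2]>.056]
print(m.sum(),len(lo),len(hi))
r=cv2.minAreaRect(lo[:,:2].astype(np.float32)*1000);print(r);print(cv2.boxPoints(r))
print("grip",cv2.minAreaRect(hi[:,:2].astype(np.float32)*1000),hi.mean(0),np.median(hi[:,2]))
```

```text
2221 1899 259
((472.6962890625, -139.17529296875), (35.46928024291992, 92.3741683959961), 73.82239532470703)
[[ 423.3969   -143.33925 ]
 [ 512.11334  -169.07614 ]
 [ 521.99567  -135.01134 ]
 [ 433.27924  -109.274445]]
grip ((411.4491271972656, -121.11128234863281), (14.092079162597656, 74.74907684326172), 71.59854125976562) [ 0.43577469 -0.12906634  0.06879575] 0.05940689218687767
```

Run:
```python
from h import *
st();plan([.438,-.129,.06],164,0,step=45)
```

```text
t 13.05 pos [ 0.4561 -0.1212  0.2144] rot [1.7987e+02 1.0000e-01 1.6576e+02] F [ 0.4   0.59 -0.96] w 0.0588
4 rows
4.0,-3.1,38.6,0.0,0.0,0.4
3.9,-3.1,38.6,0.0,0.0,0.4
3.9,-3.1,38.6,0.0,0.0,0.4
3.9,-3.1,38.6,0.0,0.0,0.4
```

Emit:
servo_tool(
  commands=[4,-3,38,0,0,0.4,4,-3,38,0,0,0.4,4,-3,38,0,0,0.4,4,-3,38,0,0,0.4,0,0,0,0,0,0,0,0,0,0,0,0],
  jaw=50,
)

```text
time_s: 13.65
tool_pos: [0.4376, -0.1282, 0.0626]
tool_rot: [179.9, 0.0, 164.2]
force: [0.4, -0.6, 0.2]
grip_width: 0.05
```

Run:
```python
from h import *
o=st()
p,d=read_camera("wrist");save("w9.png",p);P=cloud("wrist",d,o)
T=(P-o["tool_pos"])@Ro.from_euler('xyz',o["tool_rot"],degrees=True).as_matrix()
m=(P[...,2]>.05)&(P[...,2]<.066)&(abs(T[...,1])<.02)&(abs(T[...,0])<.04);m[270:]=0
print(m.sum(),T[m].min(0),T[m].max(0),T[m].mean(0))
plan([.438,-.129,-.012],164,0,step=25)
```

```text
t 13.65 pos [ 0.4376 -0.1282  0.0626] rot [1.7994e+02 3.0000e-02 1.6424e+02] F [ 0.36 -0.61  0.21] w 0.05
703 [-0.01030572 -0.00846694  0.00116293] [0.00946326 0.00500967 0.01247783] [ 0.00086196 -0.00168268  0.00395313]
4 rows
0.3,-0.2,19.0,0.0,0.0,0.1
0.3,-0.2,19.0,0.0,0.0,0.1
0.3,-0.2,19.0,0.0,0.0,0.1
0.3,-0.2,19.0,0.0,0.0,0.1
```

View pics/w9.png

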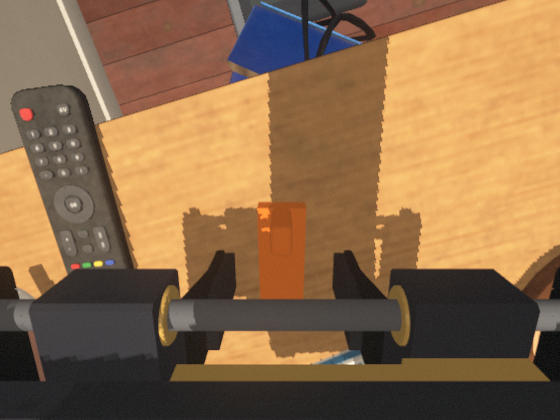

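Emit:
servo_tool(
  commands=[0,-0.6,19,0,0,0,0,-0.6,19,0,0,0,0,-0.5,19,0,0,0,0,0,14,0,0,0,0,0,0,0,0,0,0,0,0,0,0,0],
)

```text
time_s: 14.3
tool_pos: [0.4397, -0.1306, -0.0066]
tool_rot: [179.9, 0.3, 164.2]
force: [0.2, 0.9, 0.8]
grip_width: 0.0498
```

Run:
```python
from h import *
favg(3,"wrist");o=st()
p,d=read_camera("wrist");save("w10.png",p)
```

```text
t 14.40 Favg [ 0.31  0.33 -0.03] sd [0.28 0.54 0.64] pos [ 0.4397 -0.1307 -0.0065]
t 14.45 pos [ 0.4395 -0.1307 -0.0067] rot [179.83   0.28 164.16] F [0.28 0.39 1.27] w 0.0501
```

View pics/w10.png

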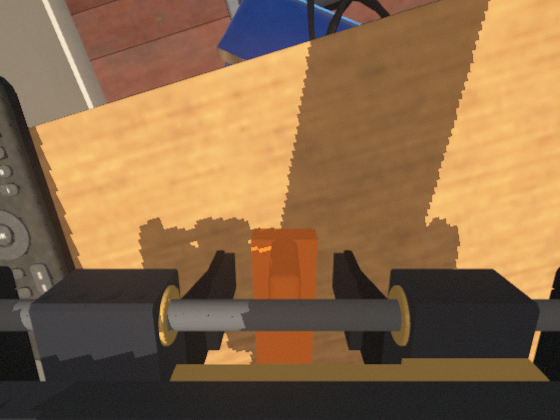

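Emit:
servo_tool(
  commands=[0,0,2,0,0,0,0,0,0,0,0,0,0,0,0,0,0,0,0,0,0,0,0,0,0,0,0,0,0,0,0,0,0,0,0,0],
  jaw=5,
  newtons=20,
)

```text
time_s: 15.1
tool_pos: [0.4379, -0.1307, -0.0102]
tool_rot: [179.9, 0.1, 164.1]
force: [0.1, 0.3, -0.6]
grip_width: 0.0137
```

Run:
```python
from h import *
favg(3,"wrist");o=st()
p,d=read_camera("wrist");save("w11.png",p)
```

```text
t 15.20 Favg [ 0.35  0.18 -0.37] sd [0.19 1.17 0.69] pos [ 0.4379 -0.1307 -0.0102]
t 15.25 pos [ 0.4379 -0.1307 -0.0102] rot [1.7990e+02 1.2000e-01 1.6413e+02] F [0.21 0.87 0.31] w 0.0141
```

View pics/w11.png

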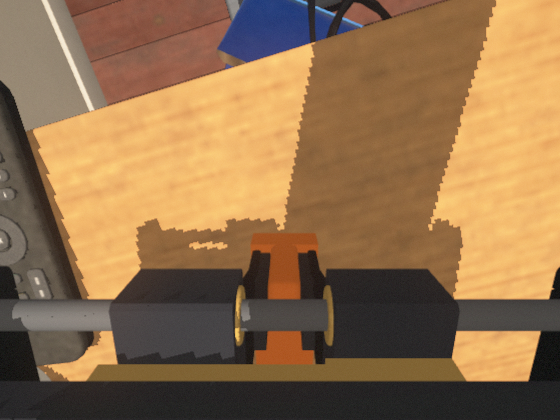

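Emit:
servo_tool(
  commands=[0,0,-10,0,0,0,0,0,-15,0,0,0,0,0,-15,0,0,0,0,0,0,0,0,0],
)

```text
time_s: 15.7
tool_pos: [0.4397, -0.1311, 0.0319]
tool_rot: [179.8, 0.4, 164.1]
force: [1.1, -1.1, -1.7]
grip_width: 0.0142
```

Run:
```python
from h import *
o=st();plan([.418,.087,.03],-174,0,step=28)
```

```text
t 15.70 pos [ 0.4397 -0.1311  0.0319] rot [179.81   0.35 164.13] F [ 1.08 -1.11 -1.75] w 0.0142
8 rows
10.1,25.5,0.3,0.0,0.0,-2.7
8.8,25.9,0.3,0.0,0.0,-2.7
7.6,26.3,0.3,0.0,0.0,-2.7
6.3,26.7,0.3,0.0,0.0,-2.7
5.0,26.9,0.3,0.0,0.0,-2.7
3.8,27.1,0.3,0.0,0.0,-2.7
2.5,27.3,0.3,0.0,0.0,-2.7
1.2,27.4,0.2,0.0,0.0,-2.7
```

Emit:
servo_tool(
  commands=[10,25.5,0,0,0,-2.7,9,26,0,0,0,-2.7,8,26,0,0,0,-2.7,6.5,26.5,0,0,0,-2.7,5,27,0,0,0,-2.7,4,27,0,0,0,-2.7,2.5,27,0,0,0,-2.7,1,27.5,0,0,0,-2.7,0,0,0,0,0,0,0,0,0,0,0,0],
)

```text
time_s: 16.7
tool_pos: [0.4153, 0.0868, 0.0296]
tool_rot: [-180.0, 0.1, -174.2]
force: [-0.5, -0.4, -0.8]
grip_width: 0.0136
```

Run:
```python
from h import *
favg(3,"wrist");o=st();plan([.421,.0872,.01],-174,0,step=40)
p,d=read_camera("wrist");save("w12.png",p)
p,d=read_camera("scene");save("s2.png",cv2.resize(p[140:260,170:330],None,fx=5,fy=5,interpolation=cv2.INTER_CUBIC))
p,d=read_camera("top");save("t2.png",cv2.resize(p[150:290,150:350],None,fx=4,fy=4,interpolation=cv2.INTER_CUBIC))
```

```text
t 16.80 Favg [-0.09 -0.24 -1.44] sd [0.3  0.12 0.48] pos [0.4155 0.0862 0.0297]
t 16.85 pos [0.4157 0.0857 0.0298] rot [ 1.7997e+02  1.3000e-01 -1.7439e+02] F [ 0.1  -0.22 -1.95] w 0.0141
1 rows
-5.4,1.0,19.8,0.0,0.1,-0.4
```

View pics/w12.png

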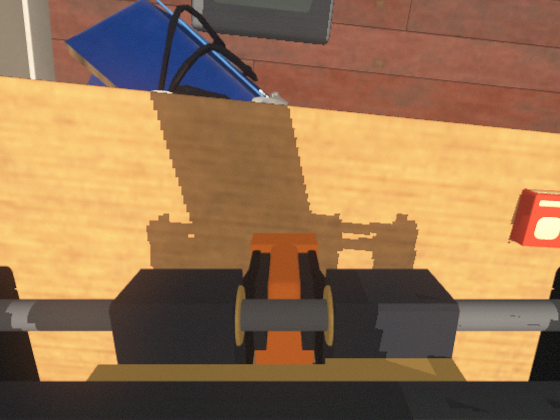

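View pics/s2.png

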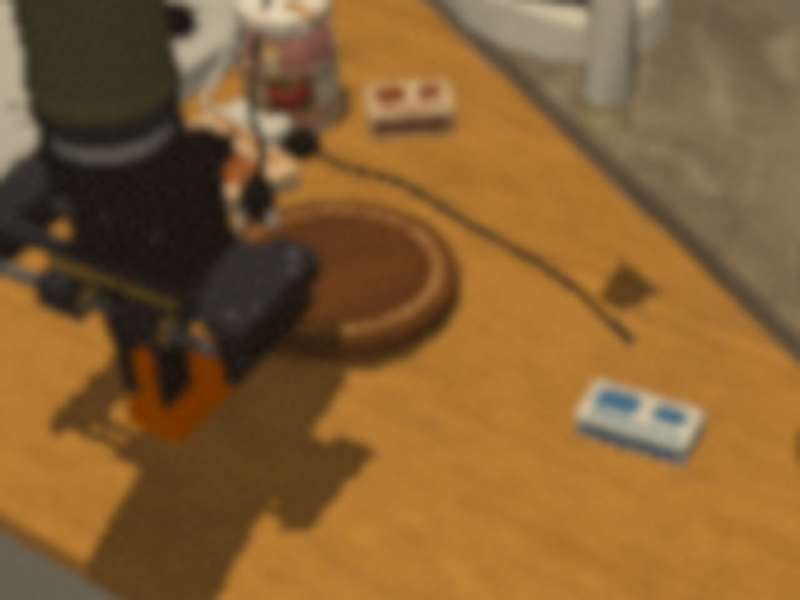

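View pics/t2.png

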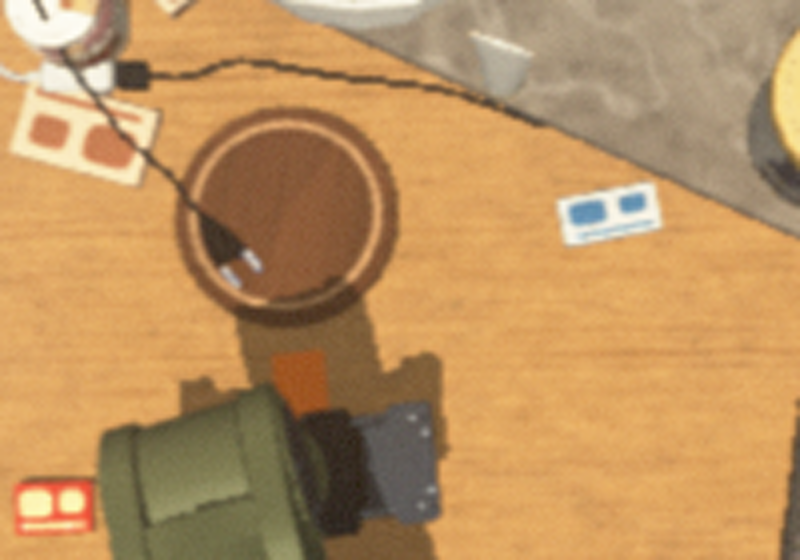

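Emit:
servo_tool(
  commands=[-1,0.6,13,0,0,-0.4,-1,0.5,13,0,0,0,0,0,10,0,0,0,0,0,0,0,0,0,0,0,0,0,0,0],
)

```text
time_s: 17.5
tool_pos: [0.4177, 0.0879, -0.0059]
tool_rot: [180.0, 0.1, -173.9]
force: [-0.2, -0.0, -1.6]
grip_width: 0.0137
```

Run:
```python
from h import *
favg(4,"top");o=st()
```

```text
t 17.65 Favg [ 0.02  0.36 -1.18] sd [0.26 0.34 0.44] pos [ 0.4181  0.0882 -0.0056]
t 17.70 pos [ 0.4182  0.0884 -0.0054] rot [ 179.93    0.22 -173.87] F [-0.36  0.08 -1.38] w 0.0139
```

Emit:
servo_tool(
  commands=[0,0,2,0,0,0,0,0,2,0,0,0,0,0,0,0,0,0,0,0,0,0,0,0],
)

```text
time_s: 18.1
tool_pos: [0.4177, 0.0881, -0.01]
tool_rot: [180.0, 0.1, -173.9]
force: [0.4, 0.5, -1.9]
grip_width: 0.0139
```

Run:
```python
from h import *
favg(4,"top");o=st()
```

```text
t 18.25 Favg [ 0.18  0.24 -1.8 ] sd [0.12 0.26 0.62] pos [ 0.4177  0.0882 -0.01  ]
t 18.30 pos [ 0.4178  0.0882 -0.0099] rot [ 1.7996e+02  1.6000e-01 -1.7387e+02] F [ 0.06  0.09 -2.25] w 0.0137
```

Emit:
servo_tool(
  commands=[0,0,1,0,0,0,0,0,0,0,0,0,0,0,0,0,0,0],
)

```text
time_s: 18.6
tool_pos: [0.4179, 0.0883, -0.0103]
tool_rot: [179.9, 0.1, -173.9]
force: [-2.4, -0.7, 6.0]
grip_width: 0.0137
```

Run:
```python
from h import *
favg(4,"top")
```

```text
t 18.75 Favg [-2.3  -0.56  6.07] sd [0.49 0.24 0.19] pos [ 0.4179  0.0883 -0.0103]
```

Emit:
servo_tool(
  commands=[-2,0,-0.6,0,0,0,-5,-0.2,0,0,0,0,-5,-0.2,0,0,0,0,-5,-0.2,0,0,0,0,-5,-0.2,0,0,0,0,-5,-0.2,0,0,0,0,-5,-0.2,0,0,0,0,0,0,0,0,0,0,0,0,0,0,0,0],
)

```text
time_s: 19.7
tool_pos: [0.4509, 0.0904, -0.0102]
tool_rot: [180.0, 0.3, -173.9]
force: [-0.0, 0.0, -0.1]
grip_width: 0.0137
```

Run:
```python
from h import *
favg(4,"top");st()
p,d=read_camera("top");save("t3.png",cv2.resize(p[150:290,150:350],None,fx=4,fy=4,interpolation=cv2.INTER_CUBIC))
```

```text
t 19.85 Favg [ 0.45  0.06 -0.49] sd [0.47 0.17 0.43] pos [ 0.4505  0.0904 -0.0102]
t 19.90 pos [ 0.45    0.0904 -0.0102] rot [ 179.96    0.2  -173.87] F [ 0.97 -0.62  0.25] w 0.0136
```

View pics/t3.png

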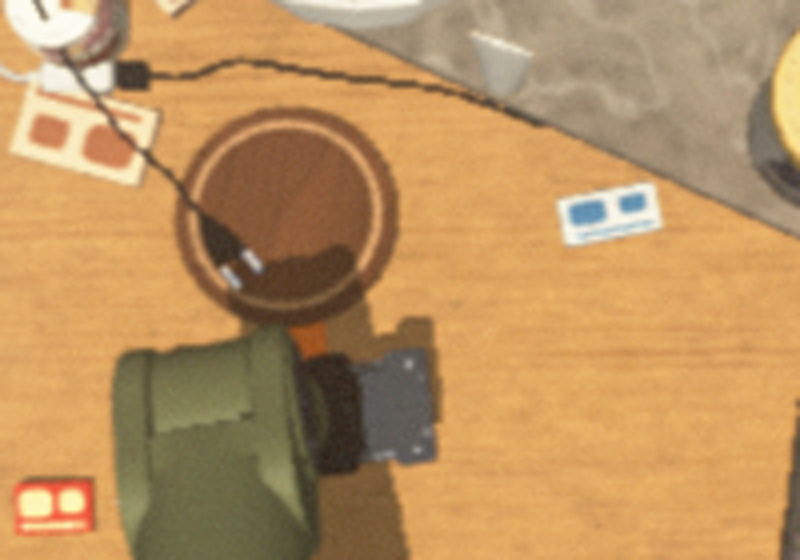

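Emit:
servo_tool(
  commands=[-5,0,0,0,0,0,-5,0,0,0,0,0,-5,0,0,0,0,0,-5,0,0,0,0,0,-4,0,0,0,0,0,-4,0,0,0,0,0,0,0,0,0,0,0,0,0,0,0,0,0],
)

```text
time_s: 20.75
tool_pos: [0.4782, 0.0933, -0.0102]
tool_rot: [180.0, 0.2, -173.9]
force: [-0.6, -0.7, -0.9]
grip_width: 0.0139
```

Run:
```python
from h import *
favg(4,"top");o=st()
c=np.array([.596,.1056]);g=o["tool_pos"][:2];h=np.array([.9945,.1045]);r=(c-g)@h;print("under",82-(r-80)*0-r*1000+80,"lat",(g-c)@np.array([-h[1],h[0]]))
```

```text
t 20.90 Favg [-0.07 -0.26 -0.79] sd [0.36 0.28 0.38] pos [ 0.4779  0.0934 -0.0102]
t 20.95 pos [ 0.4775  0.0934 -0.0102] rot [ 1.7996e+02  1.7000e-01 -1.7386e+02] F [-0.14  0.05 -2.31] w 0.0136
under 42.87473091389454 lat 0.000248064415352974
```

Emit:
servo_tool(
  commands=[-3,0,0.1,0,0,0,-3,0,0,0,0,0,-3,0,0,0,0,0,-2,0,0,0,0,0,0,0,0,0,0,0],
)

```text
time_s: 21.45
tool_pos: [0.4891, 0.0946, -0.0102]
tool_rot: [180.0, 0.2, -173.9]
force: [1.1, 0.4, -0.2]
grip_width: 0.0139
```

```bash
cat > ins.py <<'E'
from h import *
favg(4,"top");o=st()
c=np.array([.596,.1056]);g=o["tool_pos"][:2];h=np.array([.9945,.1045]);r=(c-g)@h;print("under",162-r*1000,"lat",(g-c)@np.array([-h[1],h[0]]))
E
python3 ins.py
```

```text
t 21.60 Favg [ 0.16 -0.08 -0.41] sd [0.54 0.31 0.3 ] pos [ 0.4889  0.0946 -0.0102]
t 21.65 pos [ 0.4885  0.0946 -0.0102] rot [ 1.7996e+02  1.7000e-01 -1.7387e+02] F [-0.21 -0.22 -1.48] w 0.0138
under 53.98841145211129 lat 0.0002600567564488468
```

Emit:
servo_tool(
  commands=[-1,0,0,0,0,0,-1,0,0,0,0,0,0,0,0,0,0,0],
)

```text
time_s: 21.95
tool_pos: [0.4907, 0.0948, -0.0102]
tool_rot: [180.0, 0.2, -173.9]
force: [-0.6, 0.2, -1.4]
grip_width: 0.0137
```

```bash
python3 ins.py
```

```text
t 22.10 Favg [-0.38  0.11 -1.34] sd [0.98 0.55 0.64] pos [ 0.4907  0.0949 -0.0102]
t 22.15 pos [ 0.4907  0.0948 -0.0102] rot [ 179.96    0.18 -173.87] F [-0.38 -0.33 -1.37] w 0.0139
under 56.114789293424195 lat 0.0003081181171703526
```

Emit:
servo_tool(
  commands=[-1,0,0,0,0,0,-0.5,0,0,0,0,0,0,0,0,0,0,0],
)

```text
time_s: 22.45
tool_pos: [0.4921, 0.095, -0.0103]
tool_rot: [180.0, 0.2, -173.9]
force: [0.0, 0.4, -1.1]
grip_width: 0.0138
```

```bash
python3 ins.py
```

```text
t 22.60 Favg [-0.01  0.44 -0.82] sd [0.54 0.34 0.45] pos [ 0.4921  0.095  -0.0102]
t 22.65 pos [ 0.4921  0.0949 -0.0102] rot [ 179.96    0.18 -173.87] F [-0.15  0.23 -1.83] w 0.0137
under 57.564057193195495 lat 0.00025490075730555124
```

Emit:
servo_tool(
  commands=[-1,0,0,0,0,0,-0.5,0,0,0,0,0,0,0,0,0,0,0],
)

```text
time_s: 22.95
tool_pos: [0.4935, 0.0951, -0.0103]
tool_rot: [180.0, 0.2, -173.9]
force: [-0.5, -0.1, -0.2]
grip_width: 0.0138
```

```bash
python3 ins.py
```

```text
t 23.10 Favg [ 0.06  0.04 -0.99] sd [0.3  0.15 0.59] pos [ 0.4935  0.0951 -0.0103]
t 23.15 pos [ 0.4935  0.0952 -0.0102] rot [ 1.7996e+02  1.7000e-01 -1.7386e+02] F [ 0.3   0.17 -1.08] w 0.0136
under 58.9961640773693 lat 0.0003168921100849235
```

Emit:
servo_tool(
  commands=[-1,0,0,0,0,0,0,0,0,0,0,0],
)

```text
time_s: 23.35
tool_pos: [0.4938, 0.0952, -0.0103]
tool_rot: [179.9, 0.1, -173.9]
force: [-3.4, -0.3, 1.4]
grip_width: 0.0136
```

```bash
python3 ins.py
```

```text
t 23.50 Favg [-3.46 -0.85  1.8 ] sd [0.68 0.39 0.41] pos [ 0.4939  0.0952 -0.0103]
t 23.55 pos [ 0.4939  0.0952 -0.0103] rot [ 1.7995e+02  9.0000e-02 -1.7387e+02] F [-4.79 -0.38  3.44] w 0.0137
under 59.33429566511262 lat 0.00032904488089915426
```

Emit:
servo_tool(
  commands=[0,0,0,0,0,0,0,0,0,0,0,0,0,0,0,0,0,0,0,0,0,0,0,0],
  jaw=40,
)

```text
time_s: 23.95
tool_pos: [0.495, 0.0953, -0.0101]
tool_rot: [180.0, 0.2, -173.9]
force: [-0.1, 0.1, -0.1]
grip_width: 0.0359
```

Run:
```python
from h import *
favg(2,"top");o=st()
p,d=read_camera("wrist");save("w13.png",p)
```

```text
t 24.00 Favg [-0.2  -0.02 -0.58] sd [0.13 0.07 0.52] pos [ 0.4949  0.0953 -0.0101]
t 24.05 pos [ 0.4947  0.0953 -0.0101] rot [ 179.95    0.19 -173.87] F [-0.95 -0.14 -0.06] w 0.0385
```

View pics/w13.png

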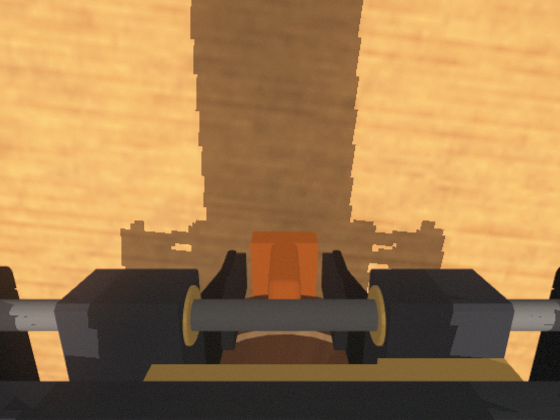

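Emit:
servo_tool(
  commands=[0,0,-15,0,0,0,0,0,-30,0,0,0,0,0,-40,0,0,0,0,0,-45,0,0,0,-10,0,-45,0,0,0,-15,0,-45,0,0,0,-15,0,-40,0,0,0,-15,0,-20,0,0,0,0,0,0,0,0,0,0,0,0,0,0,0],
)

```text
time_s: 25.1
tool_pos: [0.5481, 0.1006, 0.2693]
tool_rot: [180.0, 0.1, -173.9]
force: [-0.6, 0.3, -0.3]
grip_width: 0.04
```

```bash
python3 - <<'E'
from h import *
o=st()
p,d=read_camera("wrist");save("w14.png",p);np.savez("pics/w14.npz",p=p,d=d,pos=o["tool_pos"],rot=o["tool_rot"])
E
python3 fit2.py pics/w14.npz x
```

```text
t 25.10 pos [0.5481 0.1006 0.2693] rot [ 1.7998e+02  1.1000e-01 -1.7389e+02] F [-0.65  0.31 -0.25] w 0.04
board n 8174 s [-0.0814 -0.0076  0.0219] std 0.0008 tilt 4.68 dir -174.7 table [-0.005   0.     -0.0003]
 minus table: tilt 4.4 dir -174.3 zc 0.0222
circle [0.5955 0.1056 0.0792] 0.0002 32
circle80 [0.5961 0.1057] 0.0004
```

View pics/w14.png

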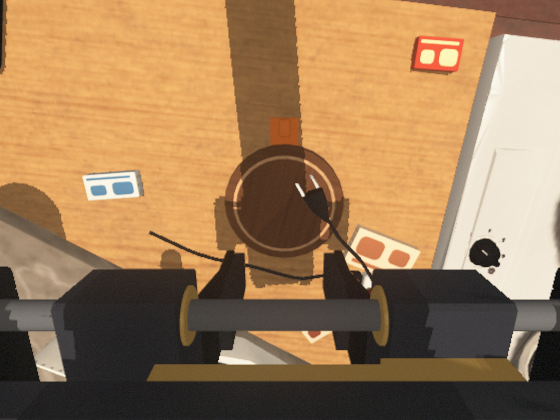

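Run:
```python
from h import *
o=st();plan([.5503,.1008,.14],-174,-20,step=27)
```

```text
t 25.15 pos [0.5474 0.1006 0.2685] rot [ 1.7998e+02  2.0000e-02 -1.7388e+02] F [-0.25  0.28 -0.25] w 0.04
5 rows
-0.6,-0.0,25.7,0.0,-4.0,0.0
1.2,-0.0,25.7,0.0,-4.0,0.0
3.0,-0.0,25.5,0.0,-4.0,0.0
4.8,-0.0,25.3,0.0,-4.0,0.0
6.5,-0.0,24.9,0.0,-4.0,0.0
```

Emit:
servo_tool(
  commands=[-0.6,0,25.7,0,-4,0,1.2,0,25.7,0,-4,0,3,0,25.5,0,-4,0,4.8,0,25.3,0,-4,0,6.5,0,24.9,0,-4,0,0,0,0,0,0,0,0,0,0,0,0,0],
  jaw=0,
)

```text
time_s: 25.85
tool_pos: [0.5508, 0.1012, 0.1411]
tool_rot: [179.9, 20.0, -173.8]
force: [0.7, -0.6, 2.2]
grip_width: 0.0015
```

Run:
```python
from h import *
o=st();plan([.5503,.1008,.03],-174,-20,step=30)
```

```text
t 25.85 pos [0.5508 0.1012 0.1411] rot [ 179.95   20.04 -173.85] F [ 0.67 -0.61  2.19] w 0.0015
4 rows
9.6,-0.1,26.0,0.0,0.0,0.0
9.6,-0.1,26.0,0.0,0.0,0.0
9.6,-0.1,26.0,0.0,0.0,0.0
9.6,-0.1,26.0,0.0,0.0,0.0
```

Emit:
servo_tool(
  commands=[9.6,0,26,0,0,0,9.6,0,26,0,0,0,9.6,0,26,0,0,0,9.6,0,26,0,0,0,0,0,0,0,0,0,0,0,0,0,0,0],
)

```text
time_s: 26.45
tool_pos: [0.5539, 0.1016, 0.0326]
tool_rot: [180.0, 20.3, -173.9]
force: [0.6, -0.3, 1.1]
grip_width: 0.0006
```

Run:
```python
from h import *
favg(4,"wrist");o=st();p,d=read_camera("wrist");save("w15.png",p);P=cloud("wrist",d,o)
for v in range(204,268,6): print(v,[(P[v,u]*1000).round(0).astype(int).tolist() for u in (240,272,330)])
```

```text
t 26.60 Favg [0.48 0.37 0.29] sd [0.3 0.6 0.6] pos [0.5541 0.1019 0.0331]
t 26.65 pos [0.5534 0.102  0.0328] rot [ 179.87   20.35 -173.91] F [ 0.26 -0.62  0.35] w 0.0005
204 [[531, 74, 28], [530, 93, 26], [526, 126, 27]]
210 [[536, 74, 27], [533, 93, 28], [531, 127, 26]]
216 [[540, 74, 27], [539, 93, 27], [536, 128, 26]]
222 [[546, 74, 26], [544, 94, 26], [540, 129, 27]]
228 [[551, 75, 26], [548, 94, 27], [545, 130, 26]]
234 [[556, 75, 26], [554, 95, 26], [550, 131, 26]]
240 [[563, 75, 24], [559, 95, 26], [556, 132, 25]]
246 [[567, 75, 25], [566, 96, 24], [561, 133, 26]]
252 [[574, 75, 24], [531, 94, 66], [567, 134, 24]]
258 [[580, 75, 24], [528, 94, 73], [573, 136, 23]]
264 [[586, 75, 23], [524, 93, 81], [578, 137, 24]]
```

View pics/w15.png

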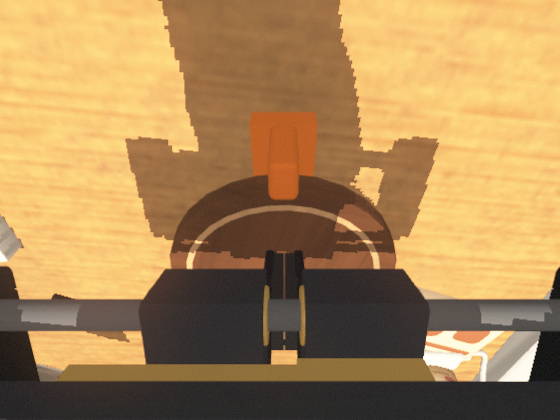

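Emit:
servo_tool(
  commands=[3.5,0,7.5,0,0,0,3.3,0,7.5,0,0,0,3,0,7.5,0,0,0,3,0,7.5,0,0,0,0,0,0,0,0,0,0,0,0,0,0,0],
)

```text
time_s: 27.3
tool_pos: [0.5495, 0.1009, -0.0026]
tool_rot: [180.0, 20.1, -173.9]
force: [0.1, -0.1, -0.3]
grip_width: 0.0002
```

```bash
cat > pr.py <<'E'
from h import *
favg(4,"wrist");o=st();p,d=read_camera("wrist");save("wp.png",p);P=cloud("wrist",d,o)
for v in range(234,268,6): print(v,[(P[v,u]*1000).round(0).astype(int).tolist() for u in (240,272,330)])
m=(np.hypot(P[...,0]-.596,P[...,1]-.1056)<.074)&(P[...,2]>.008)&(P[...,2]<.032);m[268:]=0
Q=P[m];Q=Q[abs(Q[:,2]-np.median(Q[:,2]))<.004]
A=np.c_[Q[:,:2]-[.596,.1056],np.ones(len(Q))];s=np.linalg.lstsq(A,Q[:,2],rcond=None)[0];print(len(Q),"z at r70 %.4f"%(s@[-.0696,-.0073,1]))
E
python3 pr.py
```

```text
t 27.45 Favg [-0.31 -0.31 -0.09] sd [0.23 0.26 0.3 ] pos [ 0.5497  0.101  -0.0022]
t 27.50 pos [ 0.5499  0.1012 -0.0019] rot [ 179.94   20.17 -173.89] F [ 0.21  0.56 -0.39] w 0.0002
234 [[523, 76, 25], [491, 91, 60], [519, 121, 24]]
240 [[524, 77, 29], [493, 91, 61], [521, 121, 27]]
246 [[529, 77, 28], [497, 91, 60], [524, 122, 27]]
252 [[533, 77, 27], [500, 91, 60], [528, 123, 28]]
258 [[538, 77, 27], [525, 93, 39], [533, 124, 27]]
264 [[542, 77, 27], [522, 93, 45], [538, 125, 26]]
2624 z at r70 0.0275
```

Emit:
servo_tool(
  commands=[0.5,0,1.4,0,0,0,0.4,0,1,0,0,0,0,0,0,0,0,0,0,0,0,0,0,0],
)

```text
time_s: 27.95
tool_pos: [0.5501, 0.1013, -0.0042]
tool_rot: [179.9, 20.2, -173.9]
force: [-1.6, -0.3, 4.2]
grip_width: 0.0004
```

```bash
python3 pr.py
```

```text
t 28.10 Favg [-1.55 -0.01  4.54] sd [0.23 0.43 0.5 ] pos [ 0.5501  0.1013 -0.0042]
t 28.15 pos [ 0.5501  0.1014 -0.0043] rot [ 179.93   20.2  -173.89] F [-1.6  -0.36  5.27] w 0.0003
234 [[523, 76, 23], [489, 91, 60], [519, 121, 22]]
240 [[523, 77, 27], [492, 91, 60], [519, 121, 26]]
246 [[527, 77, 27], [496, 91, 59], [522, 121, 28]]
252 [[531, 77, 27], [498, 91, 60], [527, 122, 27]]
258 [[535, 77, 27], [501, 92, 60], [531, 123, 26]]
264 [[541, 77, 26], [522, 93, 42], [534, 124, 28]]
2240 z at r70 0.0274
```

Emit:
servo_tool(
  commands=[0.3,0,0.9,0,0,0,0,0,0,0,0,0],
)

```text
time_s: 28.4
tool_pos: [0.5502, 0.1014, -0.0047]
tool_rot: [179.9, 20.2, -173.9]
force: [-6.6, -1.0, 12.9]
grip_width: 0.0001
```

```bash
python3 pr.py
```

```text
t 28.55 Favg [-6.55 -1.34 13.2 ] sd [0.24 0.38 0.43] pos [ 0.5502  0.1014 -0.0047]
t 28.60 pos [ 0.5502  0.1014 -0.0047] rot [ 179.91   20.19 -173.91] F [-5.74 -0.42 12.99] w 0.0004
234 [[522, 77, 23], [489, 91, 60], [518, 121, 23]]
240 [[523, 77, 26], [492, 91, 59], [519, 121, 26]]
246 [[526, 77, 28], [495, 91, 59], [522, 122, 27]]
252 [[531, 77, 27], [498, 91, 60], [526, 122, 28]]
258 [[535, 77, 27], [501, 92, 60], [530, 123, 27]]
264 [[539, 77, 28], [522, 93, 43], [535, 124, 26]]
2213 z at r70 0.0272
```

Emit:
servo_tool(
  commands=[-0.3,0,-0.9,0,0,0,-0.9,0,-2.4,0,0,0,-3.4,0,-9.4,0,0,0,-10,0,-28,0,0,0,-14,0,-38,0,0,0,-14,0,-38,0,0,0,-10,0,-40,0,5,0,-10,0,-40,0,5,0,-10,0,-40,0,5,0,0,0,0,0,5,0],
)

```text
time_s: 29.65
tool_pos: [0.5507, 0.1017, 0.2496]
tool_rot: [179.8, 0.6, -173.8]
force: [1.0, -1.0, -0.5]
grip_width: 0.0008
```

Emit:
servo_tool(
  commands=[0,0,0,0,0,0,0,0,0,0,0,0],
)

```text
time_s: 29.85
tool_pos: [0.5468, 0.1001, 0.2411]
tool_rot: [-179.9, 0.1, -173.9]
force: [-0.3, -0.5, -0.4]
grip_width: 0.0003
```

```bash
python3 - <<'E'
from h import *
o=st()
p,d=read_camera("wrist");save("w16.png",p);np.savez("pics/w16.npz",p=p,d=d,pos=o["tool_pos"],rot=o["tool_rot"])
P=cloud("wrist",d,o);g=(P[...,2]>.055)&(P[...,2]<.065)&(P[...,0]>.45)&(P[...,0]<.515)&(abs(P[...,1]-.095)<.02);g[260:]=0
print("grip",g.sum(),P[g].mean(0) if g.any() else 0)
E
python3 fit2.py pics/w16.npz x
```

```text
t 29.85 pos [0.5468 0.1001 0.2411] rot [-1.7993e+02  9.0000e-02 -1.7393e+02] F [-0.28 -0.52 -0.43] w 0.0003
grip 238 [0.49370169 0.09478764 0.05929711]
board n 8551 s [-0.082  -0.0082  0.0219] std 0.0007 tilt 4.72 dir -174.3 table [-0.0045  0.0003 -0.0002]
 minus table: tilt 4.47 dir -173.8 zc 0.0222
circle [0.5956 0.1057 0.0792] 0.0002 33
circle80 [0.5963 0.1057] 0.0004
```

View pics/w16.png

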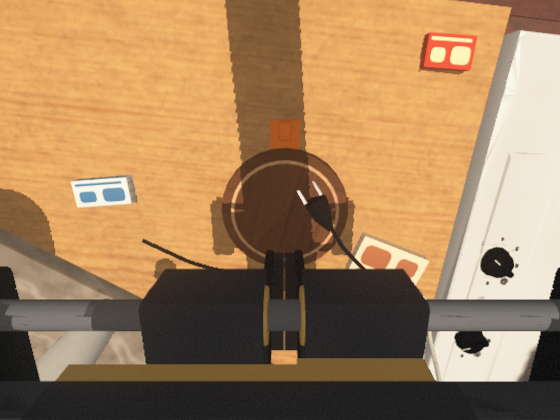

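Emit:
servo_tool(
  commands=[20,-10,-20,0,0,0,20,-10,-20,0,0,0,20,-10,-15,0,0,0,0,0,0,0,0,0,0,0,0,0,0,0],
)

```text
time_s: 30.4
tool_pos: [0.4898, 0.0644, 0.297]
tool_rot: [179.8, 0.3, -173.9]
force: [0.0, -0.1, -0.3]
grip_width: 0.0008
```

Run:
```python
from h import *
st();print(env.sign_off())
```

```text
t 30.40 pos [0.4898 0.0644 0.297 ] rot [ 179.8     0.26 -173.85] F [ 0.   -0.12 -0.32] w 0.0008
the job is handed in; nothing more can be done
None
```

The job is done and handed in at about 30 s of the 64 s.

1. **Rocking the board:** I pressed its raised side down about 12 mm. It rocked under roughly 2 N, rising to about 9 N when the edge met the table, above the 1–3 N rocking force, then came back up when released.
2. **Placing the wedge:** I picked it up by its grip, set it down in line with the middle of the raised side, and slid it in about 59 mm. There the push rose by about 3.5 N; I stopped and let go.
3. **Checking the wedge:** I pressed above it to about 13 N, harder than I meant to. The board did not sink within what the camera can resolve (27.5 mm to 27.2 mm).

The last wrist-camera check showed the board's centre within about 0.2 mm of where it started and its tilt unchanged at 4.7°. The wedge was in place and nothing near it looked moved. The mug, keys and remote were out of that view, though the arm never touched them.

One thing disagreed with the description: the fingers really end about 38 mm short of the stated TCP. My first press attempt, aimed with the stated TCP, therefore stopped in the air without touching the board. After that I used the finger ends seen by the wrist camera, and the contact forces agreed with them.

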